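Load and lock the spring flask press

ROBOT

A 6-joint arm with a two-finger parallel gripper is mounted at the origin on a cart in front of the work surface, level with it; the furniture and walls round the work are solid. World frame = base frame: x ahead of the robot, y to its left, z up, the work surface at z = 0. Lengths are in m, angles in degrees, forces in N, time in s.
With the tool pointing down it reaches from about 0.375 to 0.9 m from the base axis. Payload 3.1 kg.
Tool frame: the origin (TCP) lies midway between the tips of the shut fingers; the grasp point (between the pads) lies 19 mm behind it; z points along the fingers, y is the direction in which the jaws open and shut (so a half turn about z gives the same grasp; the last joint's range is limited). The gripper opens to 87 mm and grips with 3 to 60 N. Pads are 19 mm wide; open, the fingers measure 117 mm over their backs; the gripper's body (75 mm by 190 mm) begins 51 mm behind the grasp point.
Start: joints at [-78.18, 30.224, 82.088, -0, 67.689, -10.227], TCP at [0.235, -0.579, 0.223] pointing down, gripper open.
Joint ranges: [-176.69, 176.69], [-43.24, 126.21], [12.49, 139.97], [-82, 262], [0, 151.66], [-163.58, 163.58]. Speed limits (degrees/s): [159.86, 159.86, 180, 180, 180, 180].

INTERFACE

Orientations are given as a 3x3 rotation matrix whose columns are the frame's x, y, z axes.
In Python, from rig import status, vision, bot, models gives the robot as it stands.
- The arm moves only by the tool send_rows, never from a script. Its argument "moves" is a list of rows, each a list of 7 numbers: the shift along the tool's x, y, z in units of 25 mm (1.0 is 25 mm), then the turn, a rotation vector about the tool's x, y, z in units of 10 degrees (1.0 is 10 degrees), then the closure, from -1 (fully open) to 1 (shut), so that 0 is half open. In form: [[dx, dy, dz, rx, ry, rz, hand], ...]. A call has 1 to 12 rows; each row shifts and turns the commanded pose from where the row before left it, along the tool's axes as they then stand; what a row does not reach is not made up. A row lasts 1/8 s, in which the tool goes at most 62.5 mm and 10.7 degrees, less where a joint would pass 70% of its speed; a pose out of reach is approached as far as the arm can. A call is refused whole if a number of a shift passes 1 or a number of a turn 1, either way. A call with a gripper value outside its range is refused whole. The fingers move at their own pace and stop on an object; the grip force is fixed at half the most. Time passes only in rows, so rows that do not move let the fingers close. It gives the time, the measured TCP pose, the force and the opening at its end, in the units of the state.
- status.read_state(): the state, without advancing time (a new reading comes with each control period).
- vision.capture(name): name is "scene" or "top" or "wrist"; returns a dict with "img" (400x640x3 uint8, red, green, blue), "depth" (400x640 float32, m along the optical axis (not along the pixel's ray), 0 where there is no reading), "fx", "fy", "cx", "cy" (pixels), "pose" (4x4, takes a point from camera to world coordinates); the wrist camera has in their place "hand_eye" (4x4, takes a point from camera to tool coordinates, whose origin is the TCP and whose axes are the flange's). Camera axes: x right, y up, looking along -z (the intrinsics and any distortion apply to the point x, -y, -z); pixel columns grow to the right and rows downward; lengths in m; the calibration is good to about 2 mm. A picture is of the moment at which its call begins: read the wrist's pose just before it.
- bot.hand_in(): hands the job in, once; it reports no verdict.
Trained networks look in the newest picture that a camera, given by its name, has taken for a name from the list of things; names that differ only in an ending like _2 or _b are one class to them, and where a whole thing is asked for, a point or a joint stands for the part that bears it (a point fixed in the world has none). Each returns a list of dicts, best first, with "confidence" (0 to 1); they miss things now and then, are a little off and sometimes report something else, mostly with a low value. They report only what shows in the picture. A call takes as long as a camera call.
- models.masks_of(camera, name): "mask" (400x640 bool, what is visible of it) and "extent" ([left, top, right, bottom] in pixels, round what is visible of it).
- models.landmark_of(camera, name): "point" ([column, row] in pixels: a listed point, or the origin of a listed thing).
The state is a dict: "time_s": time; "joint_positions": joint angles; "qvel": joint speeds; "tau": joint torques, N m; "position": TCP position; "tcp_rot": TCP orientation; "force": force on the tool from outside, world axes, zero at the start; "moment": the same for the moment, N m; "opening": opening from 0.0 (shut) to 1.0 (fully open).
Only numpy, scipy, OpenCV 4.12 (cv2) and the standard library are available. Lean on these libraries where they do the work, as an engineer would, in place of code of your own. Each camera call takes 0.05 s, during which the arm holds its last target.

TASK

The spring press has been run down hand-tight onto the denture flask. Load its springs by gently pushing the hand wheel round by its upright handle, exactly one full turn clockwise as seen from above, so that the handle stops where it started; then push the lock nut's arm clockwise, toward the front, as far as it goes so the screw cannot work loose. Only push, never pinch or grip anything, and leave the flask and everything round the press where it is.

Things in the scene. Friction and masses are not known exactly. Their poses are not given: they have to be found in the camera images.
- press: Fixed grey bench press, 124 mm deep, 172 mm wide, about 250 mm high: base plate, two steel columns, a crosshead (top 146 mm above the bench, its two column nuts 157 mm), a vertical screw through its middle. Origin under the centre of the base, on the bench top and on the screw's axis; +z up, +x away from the press's front, +y to the left. Beware of the wall shelf behind: its front edge is 590 mm ahead of the robot's base axis and 500 mm above the bench.
- wheel (a joint): Turn of the hand wheel about the vertical screw, rad, growing clockwise seen from above. The wheel has three spokes and a round rim of 119 mm outer diameter, top of the rim about 196 mm above the bench; 0 = handle straight at the press's +y side; it starts within 0.7 of 0. One turn is 6.283 and lowers the screw, wheel and handle by 5 mm. Stiff thread: about 2 N at the handle turns it, and it stays where it is left.
- wheel_handle (a point): Middle of the wheel's one upright black handle, a round grip 17 mm thick standing on the end of one spoke, 49 mm from the screw's axis. At the start the point is 224 mm above the bench, the grip's lower end 24 mm below it and its top 24 mm above it.
- wheel_hub (a point): Centre of the wheel on the screw's axis, in the plane of the rim (190 mm above the bench at the start).
- lock_arm (a joint): Swing of the lock nut's arm about the screw's axis, rad, growing clockwise seen from above; starts at 0 to 0.15 (loose), stops at 0.82 (locked). At 0 the arm points 92 degrees to the right (clockwise) of the press's +x axis. About 1 N at its knob moves it; it stays where it is left.
- lock_knob (a point): Centre of the black ball (23 mm diameter) at the end of the lock nut's steel arm (8 mm thick), which reaches out below the wheel at the press's right; 101 mm from the screw's axis and 170 mm above the bench, free air below it down to the base plate and bench.
- platen: Steel pressure plate, 92 x 104 x 10 mm, under the two coil springs and on top of the flask; origin under its centre. One turn of the wheel makes it press on the flask with about 10 to 12 N.
- flask: Loose brass denture flask in two halves, 78 x 88 x 48 mm, 0.6 kg, standing on the press's seat (22 mm above the bench) under the platen; origin under its centre.
- cast_tan: Loose tan plaster dental cast left of the press, 54 x 58 x 34 mm; a bystander.
- cast_white: Loose white plaster dental cast left of the press, 55 x 60 x 31 mm; a bystander.
- articulator: Loose articulator with mounted casts at the left front, 114 x 83 x 86 mm; a bystander.
- nail_brush: Loose purple brush left in front of the press, 30 x 85 x 55 mm; a bystander.
- plaster_block: Loose lump of plaster behind the press at the right, 30 x 40 x 22 mm; a bystander.
- mix_cup: Loose grey mixing cup behind the press, 67 mm wide, 56 mm high; a bystander.
- wax_tin: Loose round tin of red wax behind, left of the press, 84 mm wide, 32 mm high; a bystander.
- powder_bottle: Loose white bottle at the right rear, 43 x 47 x 86 mm; a bystander.
- tape_roll: Loose roll of tape at the back, left of the press, 104 mm wide, 25 mm high; a bystander.
- dappen: Loose pale green glass dish at the back, left of the press, 35 mm wide, 22 mm high; a bystander.

How it is judged (in metres and radians):
On the way, in this order (a step that is already met when the one before it is completed fails the run):
1. the wheel has been turned exactly one turn clockwise and rests there, the lock arm still loose (value of joint wheel between 5.2 and 7.4 rad and distance of wheel_handle from where it was at the start of the episode below 0.016 m and velocity of joint wheel below 0.1 rad/s and value of joint lock_arm below 0.3 rad), for 0.2 s.
2. the lock arm is against its stop (value of joint lock_arm above 0.72 rad), for 0.2 s.
At the end, for the whole second after the job is handed in: Wheel one turn clockwise from its start: handle within 16 mm of its first place (5 mm of it the screw's descent, so about 16 degrees either way); lock arm at its stop (over 0.72 rad); platen pressing the flask with over 8 N; flask within 5 mm of where it stood (value of joint wheel between 5.2 and 7.4 rad and distance of wheel_handle from where it was at the start of the episode below 0.016 m and value of joint lock_arm above 0.72 rad and contact force between platen and flask above 8 N and distance of flask from where it was at the start of the episode below 0.005 m); the robot touches nothing.
It fails at once if the wheel is wound far past one turn and overloads the springs (value of joint wheel above 7.6 rad).
It fails at once if the wheel is wound far the wrong way (value of joint wheel below -1.3 rad).
It fails at once if the wheel or the lock arm is forced or pinched (over 30 N) (contact force between the fingers and wheel above 30 N or contact force between the fingers and lock_arm above 30 N).
It fails at once if the flask is shifted or lifted (distance of flask from where it was at the start of the episode above 0.008 m).
It fails at once if a bystander is moved or lifted by more than 15 mm (distance of any of cast_tan, cast_white, articulator, nail_brush, plaster_block, mix_cup, wax_tin, powder_bottle, tape_roll, dappen from where it was at the start of the episode above 0.015 m).
It also fails if it takes over 61 s, if anything falls off the work surface, if the arm or the gripper's body presses on something with over 40 N, if the wrist force passes 120 N, or if a joint passes its speed limit or range.

## Working session

There is one attempt and no reset: what is moved stays moved. The work goes in short steps, Python scripts to look and compute and a tool call to move; the robot and the scene stay as the last step left them, time stands still between calls to the robot, and variables do not carry over. Pictures are saved under pics/ and viewed, and the job is handed in when it is done.

Besides the shell and the picture viewer there is one more tool, called after "Request:" as name(argument=value, ...) on one line, values as JSON. send_rows: Moves the arm, as the interface text tells. Its arguments: {"type":"object","properties":{"moves":{"type":"array"}},"required":["moves"]}

```bash
ls; mkdir -p pics; python3 - <<'E'
from rig import status, vision, bot, models
import numpy as np, cv2
print(status.read_state())
for c in ["scene","top"]:
    r=vision.capture(c); cv2.imwrite(f"pics/{c}0.png",r["img"][:,:,::-1]); np.set_printoptions(precision=4,suppress=True)
    print(c,r["fx"],r["fy"],r["cx"],r["cy"]);print(r["pose"])
    P=r["pose"]
    for n in ["press","wheel_handle","wheel_hub","lock_knob","flask"]:
        for d in models.landmark_of(c,n)[:2]:
            u,v=d["point"]; iu,iv=int(round(u)),int(round(v))
            z=r["depth"][iv,iu] if 0<=iv<400 and 0<=iu<640 else 0
            p=np.array([(u-r["cx"])/r["fx"]*z,-(v-r["cy"])/r["fy"]*z,-z,1])
            print(n,d["confidence"],d["point"],z,(P@p)[:3])
E
```

```text
pics
{'time_s': 0.0, 'joint_positions': array([-7.81791814e+01,  3.02773042e+01,  8.21562551e+01, -1.18826460e-04,
        6.76888814e+01, -1.02279946e+01]), 'qvel': array([-0.03912512, -0.05427109,  0.04584714,  0.00257019,  0.06903004,
       -0.0310315 ]), 'tau': array([-4.20267752e-04, -4.40047002e+01, -1.76592278e+01,  6.33082073e-02,
        5.82564413e-02, -1.65262727e-04]), 'position': array([ 0.2344907 , -0.57855726,  0.22159018]), 'tcp_rot': array([[ 9.26864158e-01,  3.75396642e-01, -4.39644563e-04],
       [ 3.75396710e-01, -9.26861876e-01,  2.09128043e-03],
       [ 3.77569866e-04, -2.10337399e-03, -9.99997717e-01]]), 'force': array([ 0.1745102 ,  0.70708826, -0.13415516]), 'moment': array([ 0.0418015 , -0.00241335,  0.02359057]), 'opening': 0.9999063987718195}
scene 370.16371890646985 370.16371890646985 324.8380059143016 197.95357355305993
[[-0.9029  0.3174 -0.2899  0.2355]
 [-0.4297 -0.6473  0.6296  0.5599]
 [ 0.0122  0.693   0.7209  0.8261]
 [ 0.      0.      0.      1.    ]]
press 0.81 [349.5, 224.1] 1.0206997 [ 0.4471 -0.0653  0.0412]
wheel_handle 0.95 [343.0, 176.7]
[... 202 characters left out ...]
73 [ 0.4399 -0.064   0.0809]
flask 0.33 [352.0, 208.1] 0.9626763 [ 0.4424 -0.0595  0.1147]
top 365.8326377935178 365.8326377935178 318.5977986743913 201.27140522253768
[[ 0.1147  0.9735 -0.198   0.3535]
 [-0.9934  0.1114 -0.028  -0.038 ]
 [-0.0052  0.1999  0.9798  1.0216]
 [ 0.      0.      0.      1.    ]]
press 0.85 [351.9, 243.0] 0.8735102 [ 0.4387 -0.1036  0.1454]
wheel_handle 0.89 [336.5, 229.4] 0.7761932 [ 0.4535 -0.0606  0.2489]
wheel_hub 0.89 [358.1, 232.9] 0.81615466 [ 0.4566 -0.1106  0.2073]
wheel_hub 0.7 [401.7, 240.6] 0.8385347 [ 0.4537 -0.2138  0.181 ]
lock_knob 0.47 [402.3, 241.2] 0.8385347 [ 0.4525 -0.2153  0.1807]
flask 0.17 [349.2, 241.0] 0.87237823 [ 0.4425 -0.0966  0.1475]
```

```bash
python3 - <<'E'
import cv2
for c,(x0,y0,x1,y1) in {"scene":(200,80,520,320),"top":(220,120,540,360)}.items():
    im=cv2.imread(f"pics/{c}0.png"); cv2.imwrite(f"pics/{c}0z.png",cv2.resize(im[y0:y1,x0:x1],(800,600),interpolation=cv2.INTER_CUBIC))
E
```

```text
(no output)
```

View pics/scene0.png

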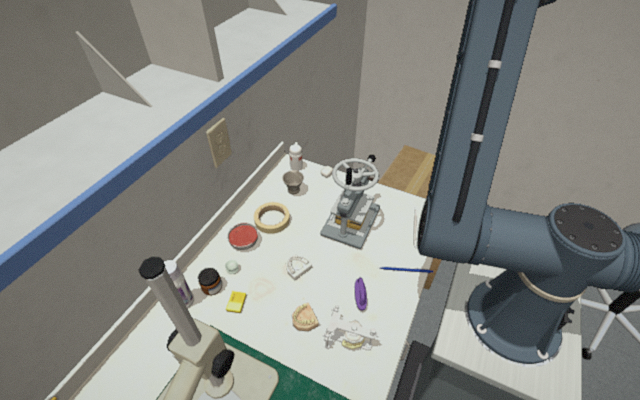

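View pics/top0.png

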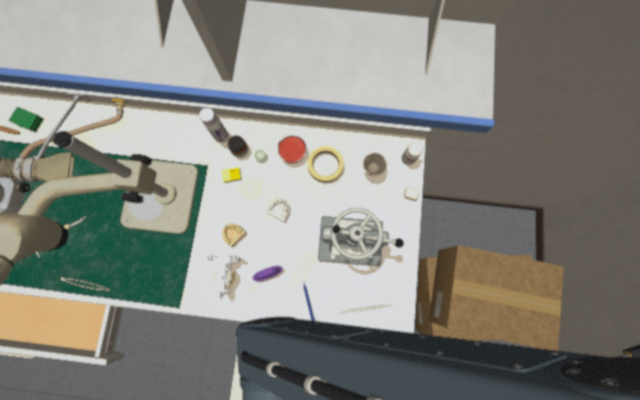

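```bash
ls pics
```

```text
scene0.png
scene0z.png
top0.png
top0z.png
```

View pics/top0z.png

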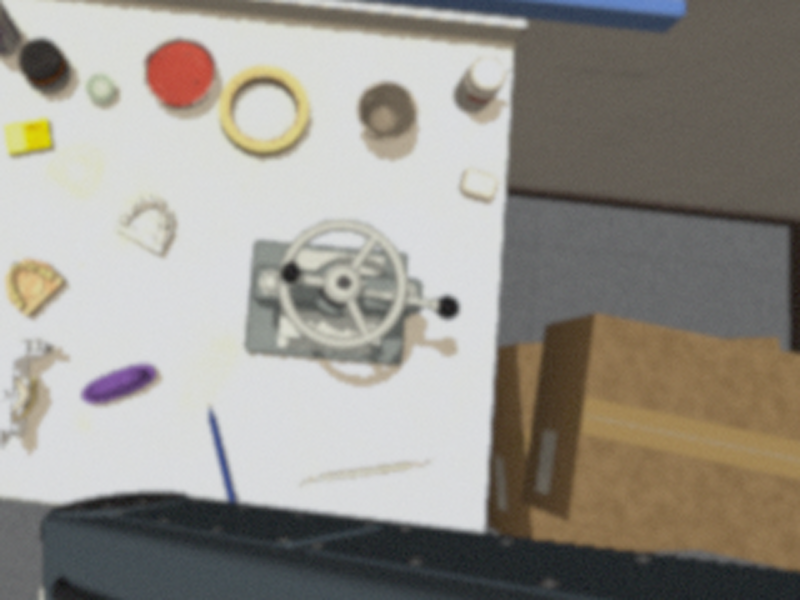

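View pics/scene0z.png

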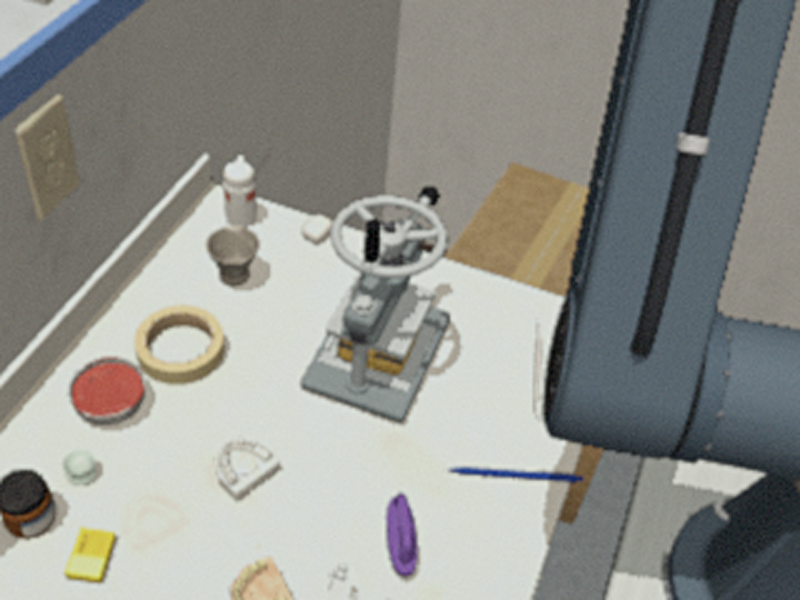

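The top view shows the handle at about (336,229), the hub at (358,233) and the knob at (402,241). I'll work out their positions by intersecting pixel rays with the known heights.

```bash
cat > h.py <<'E'
from rig import status, vision, bot, models
import numpy as np, cv2
np.set_printoptions(precision=4,suppress=True)
def ray(r,uv,P=None):
    P=r["pose"] if P is None else P
    u,v=uv; d=np.array([(u-r["cx"])/r["fx"],-(v-r["cy"])/r["fy"],-1])
    return P[:3,3],P[:3,:3]@d
def atz(r,uv,z,P=None):
    o,d=ray(r,uv,P); return o+d*(z-o[2])/d[2]
def tri(rays):
    A=np.zeros((3,3));b=np.zeros(3)
    for o,d in rays:
        d=d/np.linalg.norm(d);M=np.eye(3)-np.outer(d,d);A+=M;b+=M@o
    return np.linalg.solve(A,b)
def best(c,n):
    l=models.landmark_of(c,n); return l[0] if l else None
def zoom(img,u0,v0,w,h,name,s):
    c=img[max(0,v0):v0+h,max(0,u0):u0+w,::-1]
    cv2.imwrite("pics/"+name,cv2.resize(c,None,fx=s,fy=s,interpolation=cv2.INTER_CUBIC))
E
python3 - <<'E'
from h import *
R={c:vision.capture(c) for c in["scene","top"]}
for n,z in [("wheel_handle",.224),("wheel_hub",.19),("lock_knob",.17),("press",0)]:
    rs=[]
    for c in R:
        for d in models.landmark_of(c,n)[:2]:
            print(n,c,d["confidence"],d["point"],atz(R[c],d["point"],z))
        b=best(c,n)
        if b: rs.append(ray(R[c],b["point"]))
    if len(rs)==2: print("  tri",tri(rs))
# dark pixels in top: blobs of handle/knob
r=R["top"]
for n,z in [("wheel_handle",.248),("lock_knob",.17),("wheel_hub",.19)]:
    for m in models.masks_of("top",n)[:2]:
        ys,xs=np.nonzero(m["mask"]);print(n,m["confidence"],m["extent"],len(xs),atz(r,(xs.mean(),ys.mean()),z))
g=r["img"].max(2)<70
n_,lab,st,ce=cv2.connectedComponentsWithStats(g[210:260,320:415].astype(np.uint8))
for i in range(1,n_):
    if st[i,4]>5: print(st[i],ce[i]+[320,210],[atz(r,ce[i]+[320,210],z) for z in(.17,.236)])
E
```

```text
wheel_handle scene 0.67 [348.9, 177.7] [ 0.4549 -0.0517  0.224 ]
wheel_handle scene 0.63 [305.1, 322.7] [0.3812 0.3149 0.224 ]
wheel_handle top 0.84 [332.9, 228.8] [ 0.4572 -0.0534  0.224 ]
wheel_handle top 0.46 [408.9, 158.6] [ 0.6366 -0.2081  0.224 ]
  tri [ 0.4565 -0.0536  0.222 ]
wheel_hub top 0.59 [357.3, 234.3] [ 0.4554 -0.1106  0.19  ]
lock_knob scene 0.4 [374.4, 156.2] [ 0.4451 -0.2181  0.17  ]
press scene 0.87 [349.5, 223.8] [ 0.4586 -0.0991 -0.    ]
press top 0.75 [348.3, 241.6] [ 0.4555 -0.1042  0.    ]
  tri [ 0.4581 -0.1041 -0.0058]
wheel_handle 0.88 [327.5, 209.8, 385.2, 261.7] 1209 [ 0.4499 -0.1013  0.248 ]
lock_knob 0.52 [350.7, 232.8, 404.8, 249.3] 196 [ 0.4501 -0.1758  0.17  ]
wheel_hub 0.58 [333.7, 208.3, 384.3, 261.0] 1191 [ 0.4578 -0.1088  0.19  ]
[13 16  7  7 35] [335.8857 228.8857] [array([ 0.4648, -0.0614,  0.17  ]), array([ 0.4562, -0.0596,  0.236 ])]
[76 30  6  6 30] [398.6667 242.5667] [array([ 0.4497, -0.2094,  0.17  ]), array([ 0.4422, -0.1961,  0.236 ])]
```

Request:
send_rows(moves=[[0,0,-1,0,0,0.735,1],[0,0,-1,0,0,0.735,1],[0,0,-1,0,0,0.735,1],[0,0,-1,0,0,0,1]])

```text
time_s: 2.15
position: [0.2346, -0.5792, 0.3234]
tcp_rot: [[1.0, -0.001, -0.0], [-0.001, -1.0, 0.0], [-0.0, -0.0, -1.0]]
force: [-0.2, -0.1, -0.2]
opening: 0.632
```

```bash
python3 - <<'E'
from h import *
s=status.read_state();print(s["time_s"],s["position"],s["tcp_rot"],s["joint_positions"],s["opening"])
r=vision.capture("wrist");print(r["hand_eye"],r["fx"])
E
```

```text
2.15 [ 0.2346 -0.5792  0.3234] [[ 1.     -0.0008 -0.    ]
 [-0.0008 -1.      0.    ]
 [-0.     -0.     -1.    ]] [-78.1801  24.9547  74.7467   0.0001  80.3006  11.8651] 0.6323827741715841
[[ 0.0007  0.9689  0.2475  0.0674]
 [ 1.     -0.0006 -0.0004  0.    ]
 [-0.0002  0.2475 -0.9689 -0.1627]
 [ 0.      0.      0.      1.    ]] 324.822208836119
```

Request:
send_rows(moves=[[0.33,-0.96,-0.06,0,0,0,1],[0.33,-0.96,-0.06,0,0,0,1],[0.33,-0.96,-0.06,0,0,0,1],[0.33,-0.96,-0.06,0,0,0,1],[0.33,-0.96,-0.06,0,0,0,1],[0.33,-0.96,-0.06,0,0,0,1],[0.33,-0.96,-0.06,0,0,0,1],[0.33,-0.96,-0.06,0,0,0,1],[0.33,-0.96,-0.06,0,0,0,1],[0.33,-0.96,-0.06,0,0,0,1]])

```text
time_s: 3.45
position: [0.3176, -0.3377, 0.3377]
tcp_rot: [[1.0, 0.0, 0.0], [0.0, -1.0, -0.0], [0.0, 0.0, -1.0]]
force: [-0.8, 0.4, 0.3]
opening: 0.005
```

Request:
send_rows(moves=[[0.33,-0.96,-0.06,0,0,0,1],[0.33,-0.96,-0.06,0,0,0,1],[0.33,-0.96,-0.06,0,0,0,1],[0.33,-0.96,-0.06,0,0,0,1],[0.33,-0.96,-0.06,0,0,0,1],[0.33,-0.96,-0.06,0,0,0,1],[0.33,-0.96,-0.06,0,0,0,1],[0.33,-0.96,-0.06,0,0,0,1],[0.33,-0.96,-0.06,0,0,0,1],[0.33,-0.96,-0.06,0,0,0,1],[0,0,0,0,0,0,1]])

```text
time_s: 4.82
position: [0.3996, -0.0975, 0.3528]
tcp_rot: [[1.0, 0.003, 0.0], [0.003, -1.0, -0.0], [0.0, 0.0, -1.0]]
force: [-0.2, -0.2, 0.1]
opening: 0.003
```

```bash
cat >> h.py <<'E'
def wpose(s,r):
    T=np.eye(4);T[:3,:3]=s["tcp_rot"];T[:3,3]=s["position"];return T@r["hand_eye"]
def proj(r,P,X):
    q=P[:3,:3].T@(np.asarray(X)-P[:3,3]); return np.array([r["cx"]+r["fx"]*q[0]/-q[2], r["cy"]-r["fy"]*q[1]/-q[2]])
E
python3 - <<'E'
from h import *
s=status.read_state();r=vision.capture("wrist");P=wpose(s,r)
print(s["time_s"],s["position"],s["joint_positions"],s["opening"])
for n,z in [("wheel_handle",.224),("wheel_hub",.19),("lock_knob",.17)]:
    for d in models.landmark_of("wrist",n)[:2]: print(n,d["confidence"],d["point"],atz(r,d["point"],z,P))
np.save("w1.npy",r["img"]);cv2.imwrite("pics/w1.png",r["img"][:,:,::-1])
import pickle;pickle.dump((s,r,P),open("w1.pkl","wb"))
t=vision.capture("top");zoom(t["img"],240,140,260,160,"t1.png",3)
E
```

```text
4.825 [ 0.3996 -0.0975  0.3528] [-29.3733   4.0698  99.4491   0.0029  76.4555  60.4416] 0.003469104098173628
wheel_handle 0.57 [272.9, 127.0] [ 0.4573 -0.0601  0.224 ]
wheel_hub 0.66 [326.7, 122.8] [ 0.4604 -0.1083  0.19  ]
wheel_hub 0.46 [322.3, 120.9] [ 0.4622 -0.104   0.19  ]
lock_knob 0.72 [424.0, 132.1] [ 0.451  -0.2106  0.17  ]
```

View pics/w1.png

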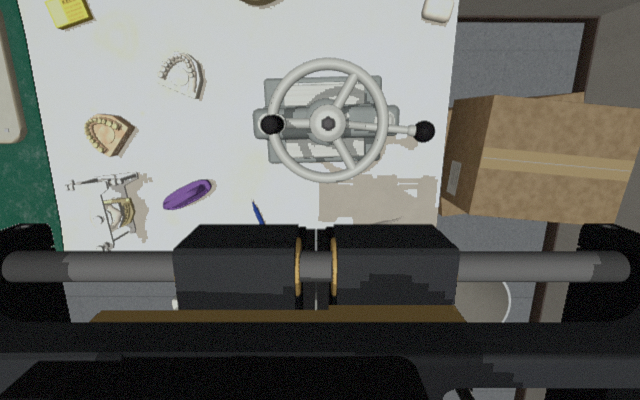

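View pics/t1.png

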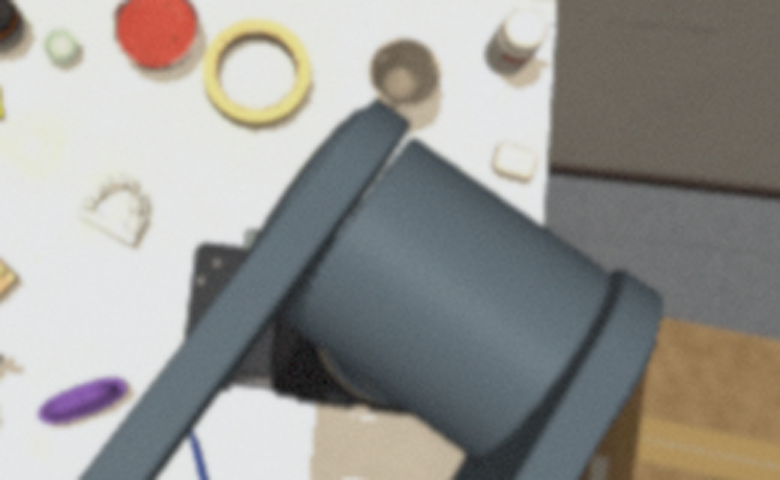

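```bash
python3 - <<'E'
from h import *
import pickle
s,r,P=pickle.load(open("w1.pkl","rb"))
img=r["img"];tcp=s["position"]
for dx,dy,dz in[(0,0,0),(.0095,0,0),(.0095,.015,0),(.0095,-.015,0),(.0095,0,.03),(.0095,.015,.03),(.0095,.015,.07)]:
    print((dx,dy,dz),proj(r,P,tcp+np.array([dx,dy,dz])))
g=img.max(2)<70
def comp(x0,y0,x1,y1):
    n_,lab,st,ce=cv2.connectedComponentsWithStats(g[y0:y1,x0:x1].astype(np.uint8))
    i=1+np.argmax(st[1:,4]);print(st[i]);return ce[i]+[x0,y0]
h=comp(250,100,300,150);print("handle",h,atz(r,h,.246,P))
k=comp(400,110,450,155);print("knob",k,atz(r,k,.17,P),"+4mm",atz(r,k,.174,P))
# rim fit: depth-based points
d=r["depth"];vv,uu=np.mgrid[0:400,0:640]
X=np.stack([(uu-r["cx"])/r["fx"]*d,-(vv-r["cy"])/r["fy"]*d,-d,np.ones_like(d)],-1)@P.T
X=X[...,:3]
m=(d>0)&(X[...,2]>.186)&(X[...,2]<.2)&(vv<200)
p=X[m][:,:2]
c=np.array([.457,-.108])
rr=np.linalg.norm(p-c,axis=1);q=p[(rr>.045)&(rr<.065)]
for _ in range(5):
    A=np.c_[2*q,np.ones(len(q))];sol=np.linalg.lstsq(A,(q**2).sum(1),rcond=None)[0];c=sol[:2];R=np.sqrt(sol[2]+c@c)
    q=p[abs(np.linalg.norm(p-c,axis=1)-R)<.01]
print("hub",c,R,len(q))
z=X[...,2]; 
for box in[(262,115,282,135),(315,110,340,135),(415,122,435,142)]:
    zz=z[box[1]:box[3],box[0]:box[2]];print(np.percentile(zz,[50,90,99]))
for row in range(225,310,12): print(row,X[row,[200,260,295,310,318,325,340,380,440]].round(3).tolist())
E
```

```text
(0, 0, 0) [315.3451 245.3951]
(0.0095, 0, 0) [315.4124 228.6413]
(0.0095, 0.015, 0) [287.071  228.5404]
(0.0095, -0.015, 0) [343.747  228.7422]
(0.0095, 0, 0.03) [315.4117 251.5813]
(0.0095, 0.015, 0.03) [281.3027 251.4632]
(0.0095, 0.015, 0.07) [268.5996 301.9444]
[ 11  15  23  19 345]
handle [271.9014 124.2435] [ 0.4602 -0.0621  0.246 ]
[ 14  11  21  21 324]
knob [424.0679 131.2778] [ 0.4518 -0.2106  0.17  ] +4mm [ 0.452  -0.2093  0.174 ]
hub [ 0.4607 -0.1086] 0.053281275242929076 3999
[0.2467 0.2482 0.2496]
[0.1985 0.2069 0.2086]
[0.1784 0.1813 0.1824]
225 [[0.437, -0.065, 0.429], [0.437, -0.082, 0.429], [0.438, -0.092, 0.431], [0.29, -0.089, -0.0], [0.29, -0.102, 0.001], [0.29, -0.114, 0.0], [0.438, -0.104, 0.43], [0.438, -0.115, 0.43], [0.031, -0.615, -0.76]]
237 [[0.437, -0.069, 0.439], [0.437, -0.084, 0.439], [0.438, -0.092, 0.44], [0.41, -0.095, 0.367], [0.41, -0.099, 0.366], [0.41, -0.102, 0.366], [0.438, -0.104, 0.439], [0.437, -0.114, 0.439], [0.438, -0.128, 0.439]]
249 [[0.437, -0.071, 0.446], [0.437, -0.085, 0.446], [0.435, -0.092, 0.442], [0.409, -0.095, 0.38], [0.409, 
[... 503 characters left out ...]
, -0.112, 0.447], [0.432, -0.126, 0.447]]
285 [[0.428, -0.07, 0.446], [0.429, -0.085, 0.447], [0.427, -0.093, 0.444], [0.404, -0.095, 0.403], [0.404, -0.099, 0.402], [0.404, -0.101, 0.403], [0.429, -0.103, 0.447], [0.429, -0.112, 0.447], [0.429, -0.126, 0.447]]
297 [[0.425, -0.07, 0.446], [0.425, -0.084, 0.446], [0.425, -0.093, 0.445], [0.399, -0.095, 0.402], [0.399, -0.099, 0.403], [0.399, -0.101, 0.402], [0.426, -0.103, 0.447], [0.425, -0.113, 0.447], [0.426, -0.127, 0.447]]
309 [[0.423, -0.07, 0.448], [0.422, -0.084, 0.447], [0.422, -0.093, 0.446], [0.393, -0.095, 0.402], [0.393, -0.099, 0.403], [0.394, -0.101, 0.404], [0.423, -0.103, 0.448], [0.424, -0.112, 0.45], [0.423, -0.127, 0.448]]
```

```bash
python3 - <<'E'
from h import *
import pickle
s,r,P=pickle.load(open("w1.pkl","rb"))
im=r["img"].astype(float);im=np.clip(im*2.5,0,255).astype(np.uint8)
zoom(im,260,210,110,70,"w1z.png",7)
for row in (230,240,250): print(row,[round(float(x),3) for x in r["depth"][row,285:350:3]])
E
```

```text
230 [0.085, 0.087, 0.086, 0.087, 0.088, 0.164, 0.165, 0.17, 0.169, 0.169, 0.17, 0.168, 0.169, 0.169, 0.164, 0.164, 0.092, 0.085, 0.087, 0.086, 0.086, 0.087]
240 [0.08, 0.079, 0.08, 0.08, 0.083, 0.086, 0.151, 0.154, 0.156, 0.156, 0.155, 0.155, 0.155, 0.156, 0.152, 0.151, 0.083, 0.079, 0.079, 0.08, 0.08, 0.079]
250 [0.075, 0.074, 0.074, 0.076, 0.079, 0.087, 0.144, 0.144, 0.141, 0.144, 0.149, 0.144, 0.143, 0.145, 0.144, 0.092, 0.08, 0.081, 0.074, 0.074, 0.074, 0.075]
```

View pics/w1z.png

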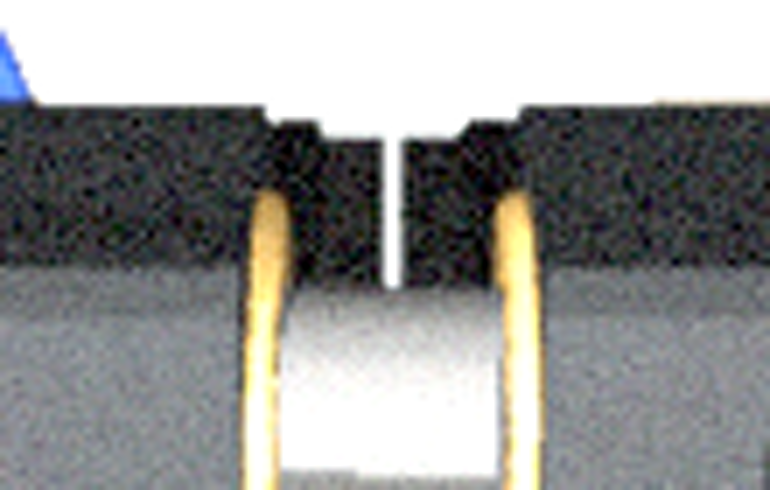

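Request:
send_rows(moves=[[0.41,-0.76,0,0,0,0,1],[0.41,-0.76,0,0,0,0,1],[0,0,0.8,0,0,0,1],[0,0,0.8,0,0,0,1],[0,0,0.8,0,0,0,1],[0,0,0.8,0,0,0,1],[0,0,0.8,0,0,0,1],[0,0,0.8,0,0,0,1],[0,0,0.8,0,0,0,1],[0,0,0,0,0,0,1]])

```text
time_s: 6.32
position: [0.4191, -0.0615, 0.2115]
tcp_rot: [[1.0, -0.001, -0.003], [-0.001, -1.0, 0.001], [-0.003, -0.001, -1.0]]
force: [-0.2, 0.8, 0.3]
opening: 0.007
```

```bash
python3 - <<'E'
from h import *
s=status.read_state();r=vision.capture("wrist");P=wpose(s,r)
print(s["time_s"],s["position"],s["force"],s["joint_positions"])
im=np.clip(r["img"].astype(float)*1.5,0,255).astype(np.uint8);cv2.imwrite("pics/w2.png",im[:,:,::-1])
b=vision.capture("scene");zoom(b["img"],240,80,200,150,"s2.png",4)
E
```

```text
6.325 [ 0.4191 -0.0615  0.2115] [-0.1816  0.769   0.33  ] [-23.5391  15.851  110.2361  -0.0093  54.1272  66.5449]
```

View pics/w2.png

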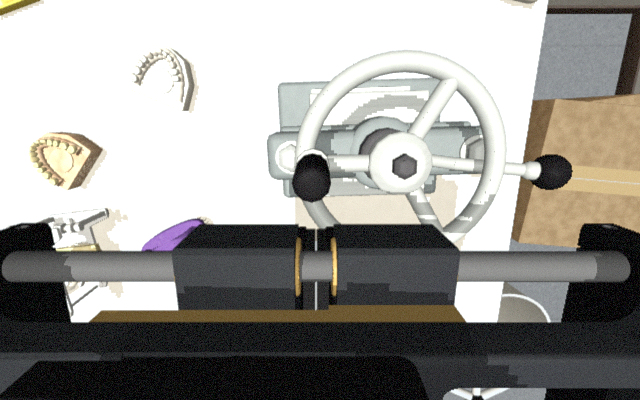

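View pics/s2.png

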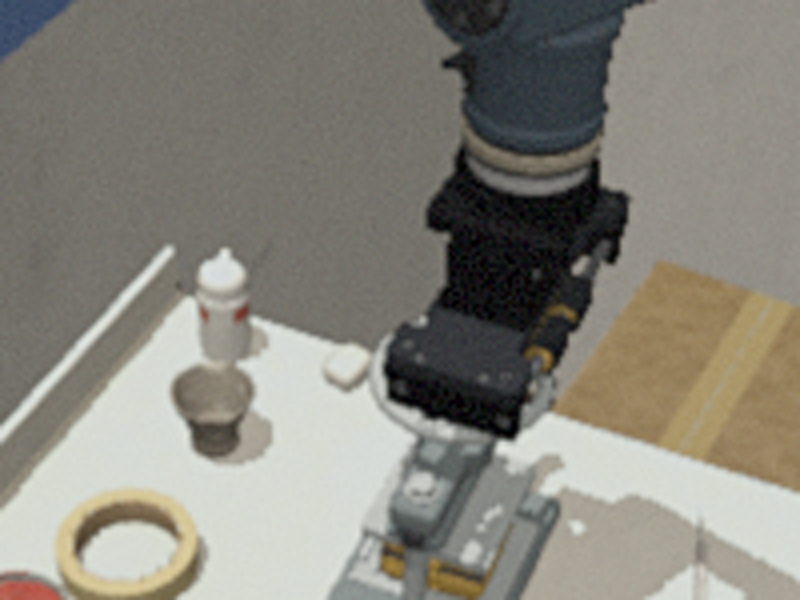

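```bash
cat >> h.py <<'E'
def measure(verbose=True):
    s=status.read_state();r=vision.capture("wrist");P=wpose(s,r)
    img=r["img"];d=r["depth"];vv,uu=np.mgrid[0:400,0:640]
    X=(np.stack([(uu-r["cx"])/r["fx"]*d,-(vv-r["cy"])/r["fy"]*d,-d,np.ones_like(d)],-1)@P.T)[...,:3]
    z=X[...,2]; dark=img.max(2)<70
    tip=s["position"]
    # handle top: dark, z in .225-.256, near wheel
    hub=np.array([.4607,-.1086])
    rr=np.linalg.norm(X[...,:2]-hub,axis=2)
    m=(d>0)&dark&(z>.238)&(z<.256)&(rr<.08)&(rr>.02)
    out={"s":s,"r":r,"P":P,"X":X}
    if m.sum()>20:
        out["h"]=np.median(X[m],axis=0); out["hn"]=m.sum()
        q=X[m]; out["h"]=np.r_[(q[:,:2].min(0)*0+np.percentile(q[:,:2],[3,97],axis=0).mean(0)),np.median(q[:,2])]
        v=out["h"][:2]-hub; out["th"]=np.degrees(np.arctan2(v[0],v[1])); out["rad"]=np.linalg.norm(v)
    if verbose: print(round(s["time_s"],2),"tcp",s["position"],"F",s["force"],{k:out[k] for k in("h","hn","th","rad") if k in out})
    return out
E
python3 - <<'E'
from h import *
o=measure()
X=o["X"];z=X[...,2];m=(z>.183)&(z<.2)&(np.linalg.norm(X[...,:2]-[.4607,-.1086],axis=2)<.067)
p=X[m][:,:2];c=np.array([.4607,-.1086])
q=p[np.linalg.norm(p-c,axis=1)>.046]
for _ in range(6):
    A=np.c_[2*q,np.ones(len(q))];sol=np.linalg.lstsq(A,(q**2).sum(1),rcond=None)[0];c=sol[:2];R=np.sqrt(sol[2]+c@c)
    q=p[abs(np.linalg.norm(p-c,axis=1)-R)<.008]
print("hub",c,R)
E
```

```text
6.42 tcp [ 0.4204 -0.0619  0.2129] F [-0.1048  0.7351  0.3071] {'h': array([ 0.4487, -0.0601,  0.2471]), 'hn': np.int64(1258), 'th': np.float64(-13.874698905842042), 'rad': np.float64(0.049927953605788396)}
hub [ 0.4612 -0.1078] 0.052950651741175546
```

Request:
send_rows(moves=[[0.3,0,0,0,0,0,1],[0.3,0,0,0,0,0,1],[0.08,0,0,0,0,0,1],[0,0,0,0,0,0,1]])

```text
time_s: 6.98
position: [0.4374, -0.0612, 0.2126]
tcp_rot: [[1.0, 0.0, -0.0], [0.0, -1.0, -0.0], [-0.0, 0.0, -1.0]]
force: [-0.6, 0.1, 0.5]
opening: 0.004
```

```bash
python3 - <<'E'
from h import *
o=measure()
E
```

```text
6.97 tcp [ 0.4374 -0.0612  0.2126] F [-0.5801  0.0667  0.4736] {'h': array([ 0.4573, -0.0605,  0.247 ]), 'hn': np.int64(1161), 'th': np.float64(-3.9878880571458715), 'rad': np.float64(0.048233863279301736)}
```

```bash
python3 - <<'E'
from h import *
o=measure();r=o["r"];X=o["X"];z=X[...,2]
im=np.clip(r["img"].astype(float)*1.5,0,255).astype(np.uint8);cv2.imwrite("pics/w3.png",im[:,:,::-1])
g=(r["img"].max(2)<70)
for v in range(110,225,6):
    row=[u for u in range(270,360) if g[v,u]]
    print(v,(row[0],row[-1],len(row)) if row else None, X[v,313].round(3))
E
```

```text
7.03 tcp [ 0.4371 -0.0611  0.2125] F [-0.3949  0.0721 -0.0712] {'h': array([ 0.4572, -0.0604,  0.247 ]), 'hn': np.int64(1160), 'th': np.float64(-4.136158151728289), 'rad': np.float64(0.048355017510486584)}
110 None [ 0.51  -0.059  0.023]
116 None [ 0.504 -0.059  0.08 ]
122 None [ 0.499 -0.059  0.079]
128 None [ 0.494 -0.059  0.08 ]
134 None [ 0.489 -0.059  0.08 ]
140 None [ 0.491 -0.06   0.193]
146 None [ 0.488 -0.06   0.196]
152 (354, 358, 5) [ 0.485 -0.06   0.195]
158 (276, 335, 11) [ 0.482 -0.06   0.196]
164 None [ 0.478 -0.06   0.195]
170 None [ 0.475 -0.06   0.196]
176 (359, 359, 1) [ 0.471 -0.06   0.194]
182 (357, 359, 3) [ 0.469 -0.06   0.197]
188 (309, 318, 10) [ 0.469 -0.06   0.213]
194 (300, 326, 27) [ 0.468 -0.06   0.224]
200 (298, 328, 31) [ 0.468 -0.06   0.234]
206 (297, 329, 33) [ 0.468 -0.06   0.244]
212 (296, 329, 34) [ 0.466 -0.06   0.247]
218 (296, 329, 34) [ 0.464 -0.06   0.248]
224 (294, 330, 37) [ 0.461 -0.06   0.247]
```

View pics/w3.png

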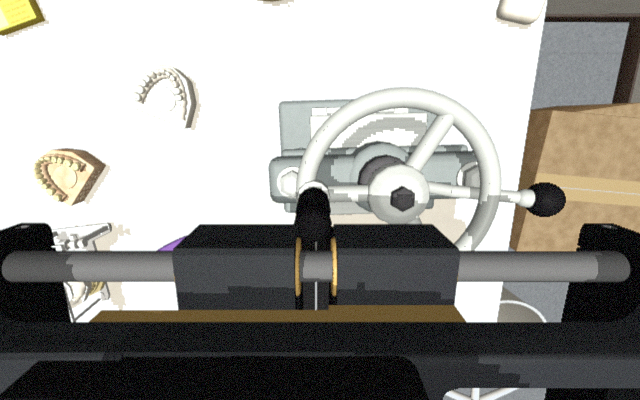

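Request:
send_rows(moves=[[0.08,0,0,0,0,0,1],[0.08,0,0,0,0,0,1],[0,0,0,0,0,0,1]])

```text
time_s: 7.45
position: [0.4412, -0.0613, 0.2125]
tcp_rot: [[1.0, -0.0, -0.0], [-0.0, -1.0, 0.0], [-0.0, -0.0, -1.0]]
force: [-1.1, 0.0, 0.5]
opening: 0.006
```

Request:
send_rows(moves=[[0.06,0,0,0,0,0,1],[0,0,0,0,0,0,1]])

```text
time_s: 7.7
position: [0.4421, -0.0612, 0.2124]
tcp_rot: [[1.0, 0.0, -0.001], [0.0, -1.0, 0.0], [-0.001, -0.0, -1.0]]
force: [-1.4, 0.1, 1.3]
opening: 0.005
```

Request:
send_rows(moves=[[0.06,0,0,0,0,0,1],[0,0,0,0,0,0,1]])

```text
time_s: 7.95
position: [0.4439, -0.061, 0.2124]
tcp_rot: [[1.0, -0.0, -0.001], [-0.0, -1.0, 0.001], [-0.001, -0.001, -1.0]]
force: [-1.8, 1.0, -0.4]
opening: 0.002
```

```bash
cat >> h.py <<'E'
HUB=np.array([.4610,-.1093]);HX,HY,RH,RW=.0095,.015,.0085,.049
def pusher(th):
    a=np.radians(th);h=HUB+RW*np.array([np.sin(a),np.cos(a)]);t=np.array([np.cos(a),-np.sin(a)])
    from scipy.optimize import brentq
    def f(d):
        q=np.maximum(np.abs(t*d)-[HX,HY],0);return np.linalg.norm(q)-RH
    d=brentq(f,.001,.06);return h-t*d
def plan(th0,th1,step,cur):
    n=int(np.ceil((th1-th0)/step));c=np.array(cur[:2],float)
    rows=[]
    for k in range(1,n+1):
        p=pusher(th0+(th1-th0)*k/n);dx,dy=np.round((p-c)/.025,2)
        c=c+np.array([dx,dy])*.025;rows.append([float(dx),float(-dy) or 0.0])
    return rows,c
E
python3 - <<'E'
from h import *
s=status.read_state();print(s["position"],pusher(0),pusher(2))
rows,c=plan(2,362,7.5,s["position"])
for i in range(0,len(rows),12): print([[a,b,0,0,0,0,1] for a,b in rows[i:i+12]], pusher(2+7.5*(i+12)))
E
```

```text
[ 0.4439 -0.061   0.2124] [ 0.443  -0.0603] [ 0.4447 -0.0597]
[[0.29, -0.12, 0, 0, 0, 0, 1], [0.25, -0.04, 0, 0, 0, 0, 1], [0.24, -0.02, 0, 0, 0, 0, 1], [0.22, 0.0, 0, 0, 0, 0, 1], [0.21, 0.01, 0, 0, 0, 0, 1], [0.22, 0.03, 0, 0, 0, 0, 1], [0.24, 0.08, 0, 0, 0, 0, 1], [0.25, 0.15, 0, 0, 0, 0, 1], [0.25, 0.22, 0, 0, 0, 0, 1], [0.21, 0.24, 0, 0, 0, 0, 1], [0.16, 0.25, 0, 0, 0, 0, 1], [0.14, 0.26, 0, 0, 0, 0, 1]] [ 0.5108 -0.0875]
[[0.09, 0.26, 0, 0, 0, 0, 1], [0.08, 0.24, 0, 0, 0, 0, 1], [0.04, 0.25, 0, 0, 0, 0, 1], [0.01, 0.27, 0, 0, 0, 0, 1], [-0.05, 0.3, 0, 0, 0, 0, 1], [-0.12, 0.32, 0, 0, 0, 0, 1], [-0.19, 0.31, 0, 0, 0, 0, 1], [-0.22, 0.27, 0, 0, 0, 0, 1], [-0.23, 0.22, 0, 0, 0, 0, 1], [-0.24, 0.18, 0, 0, 0, 0, 1], [-0.26, 0.13, 0, 0, 0, 0, 1], [-0.25, 0.11, 0, 0, 0, 0, 1]] [ 0.4773 -0.1589]
[[-0.26, 0.07, 0, 0, 0, 0, 1], [-0.25, 0.04, 0, 0, 0, 0, 1], [-0.24, 0.01, 0, 0, 0, 0, 1], [-0.22, 0.0, 0, 0, 0, 0, 1], [-0.21, 0.0, 0, 0, 0, 0, 1], [-0.22, -0.03, 0, 0, 0, 0, 1], [-0.24, -0.09, 0, 0, 0, 0, 1], [-0.26, -0.15, 0, 0, 0, 0, 1], [-0.24, -0.21, 0, 0, 0, 0, 1], [-0.21, -0.25, 0, 0, 0, 0, 1], [-0.17, -0.25, 0, 0, 0, 0, 1], [-0.13, -0.26, 0, 0, 0, 0, 1]] [ 0.4112 -0.1311]
[[-0.1, -0.25, 0, 0, 0, 0, 1], [-0.07, -0.25, 0, 0, 0, 0, 1], [-0.05, -0.24, 0, 0, 0, 0, 1], [-0.0, -0.28, 0, 0, 0, 0, 1], [0.04, -0.3, 0, 0, 0, 0, 1], [0.12, -0.32, 0, 0, 0, 0, 1], [0.2, -0.31, 0, 0, 0, 0, 1], [0.21, -0.27, 0, 0, 0, 0, 1], [0.24, -0.21, 0, 0, 0, 0, 1], [0.24, -0.18, 0, 0, 0, 0, 1], [0.26, -0.14, 0, 0, 0, 0, 1], [0.25, -0.1, 0, 0, 0, 0, 1]] [ 0.4447 -0.0597]
```

```bash
python3 - <<'E'
from h import *
r=vision.capture("top");s=status.read_state();print(s["position"],s["joint_positions"])
d=r["depth"];vv,uu=np.mgrid[0:400,0:640]
X=(np.stack([(uu-r["cx"])/r["fx"]*d,-(vv-r["cy"])/r["fy"]*d,-d,np.ones_like(d)],-1)@r["pose"].T)[...,:3]
m=(d>0)&(X[...,2]>.25)&(uu>300)&(uu<480)&(vv>100)
m&=(r["img"][...,2].astype(int)-r["img"][...,0]<60)
for z0 in np.arange(.25,.9,.05):
    k=m&(X[...,2]>z0)&(X[...,2]<=z0+.05)&(X[...,0]<.585)
    if k.sum()>10: q=X[k];i=q[:,0].argmax();print(round(z0,2),k.sum(),q[:,0].max().round(3),q[i].round(3),np.percentile(q[:,0],99).round(3))
zoom(r["img"],240,60,260,200,"t4.png",3)
E
```

```text
[ 0.4439 -0.061   0.2124] [-22.1819  17.5594 107.1658   0.0177  55.3146  67.8134]
0.25 44 0.416 [ 0.416 -0.004  0.298] 0.415
0.3 444 0.453 [ 0.453 -0.154  0.326] 0.448
0.35 287 0.435 [ 0.435 -0.012  0.381] 0.434
0.4 79 0.423 [ 0.423 -0.031  0.416] 0.423
0.45 35 0.425 [ 0.425 -0.01   0.5  ] 0.425
0.5 1805 0.498 [ 0.498 -0.028  0.529] 0.491
0.55 3225 0.486 [ 0.486 -0.021  0.551] 0.479
0.6 2602 0.38 [ 0.38  -0.081  0.6  ] 0.376
0.65 1363 0.35 [ 0.35  -0.019  0.65 ] 0.347
0.7 1094 0.306 [ 0.306 -0.027  0.701] 0.304
```

View pics/t4.png

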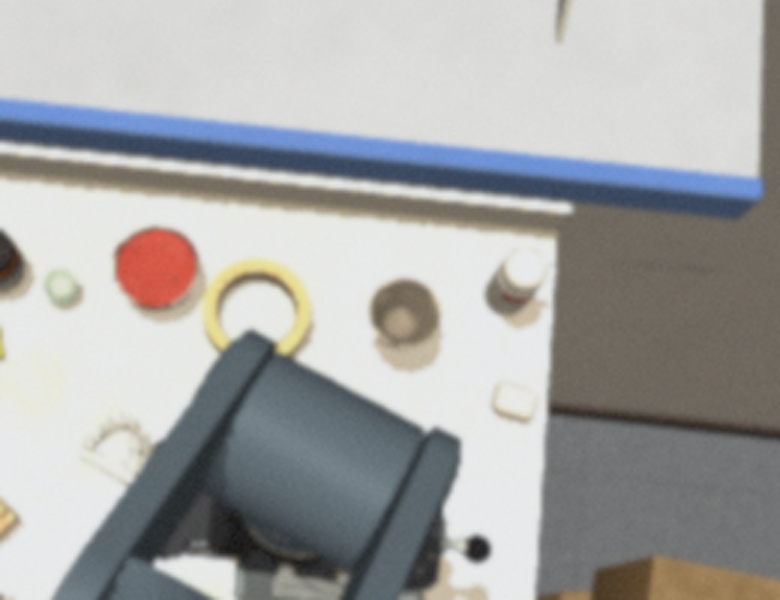

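Request:
send_rows(moves=[[0.29,-0.12,0,0,0,0,1],[0.25,-0.04,0,0,0,0,1],[0.24,-0.02,0,0,0,0,1],[0.22,0,0,0,0,0,1],[0.21,0.01,0,0,0,0,1],[0.22,0.03,0,0,0,0,1]])

```text
time_s: 8.75
position: [0.4804, -0.0572, 0.2125]
tcp_rot: [[1.0, -0.0, 0.0], [-0.0, -1.0, 0.001], [0.0, -0.001, -1.0]]
force: [-2.3, 0.4, 0.4]
opening: 0.006
```

Request:
send_rows(moves=[[0.24,0.08,0,0,0,0,1],[0.25,0.15,0,0,0,0,1],[0.25,0.22,0,0,0,0,1],[0.21,0.24,0,0,0,0,1],[0.16,0.25,0,0,0,0,1]])

```text
time_s: 9.38
position: [0.508, -0.0817, 0.2125]
tcp_rot: [[1.0, -0.0, -0.0], [-0.0, -1.0, 0.0], [-0.0, -0.0, -1.0]]
force: [-1.2, 2.2, 0.1]
opening: 0.002
```

```bash
python3 - <<'E'
from h import *
o=measure();r=o["r"]
im=np.clip(r["img"].astype(float)*1.5,0,255).astype(np.uint8);cv2.imwrite("pics/w5.png",im[:,:,::-1])
r=vision.capture("top");zoom(r["img"],240,60,260,200,"t5.png",3)
print(pusher(2+7.5*11))
E
```

```text
9.38 tcp [ 0.508  -0.0817  0.2125] F [-1.2338  2.244   0.0677] {'h': array([ 0.5183, -0.0819,  0.24  ]), 'hn': np.int64(109), 'th': np.float64(65.14334846063814), 'rad': np.float64(0.0634781113453578)}
[ 0.5075 -0.0811]
```

View pics/w5.png

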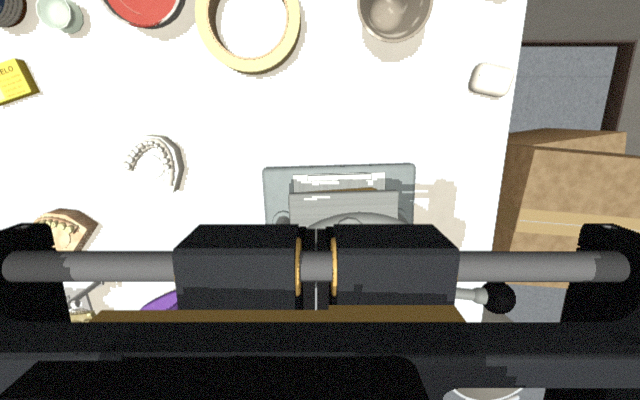

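View pics/t5.png

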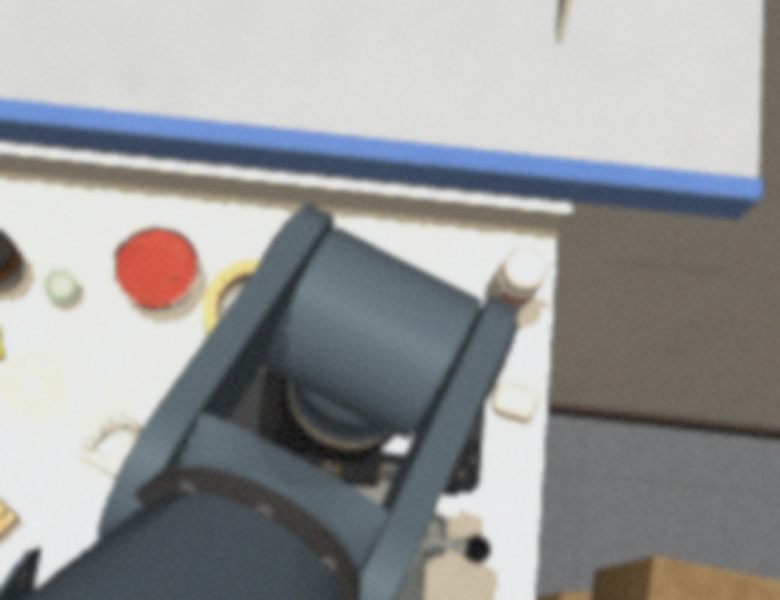

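Request:
send_rows(moves=[[0.12,0.26,0,0,0,0,1],[0.09,0.26,0,0,0,0,1],[0.07,0.24,0,0,0,0,1],[0.03,0.25,0,0,0,0,1],[0.01,0.27,0,0,0,0,1],[-0.04,0.3,0,0,0,0,1],[-0.12,0.32,0,0,0,0,1]])

```text
time_s: 10.35
position: [0.5128, -0.1299, 0.2129]
tcp_rot: [[1.0, 0.0, 0.003], [0.0, -1.0, -0.001], [0.003, 0.001, -1.0]]
force: [1.2, 2.5, -0.7]
opening: 0.005
```

Request:
send_rows(moves=[[-0.19,0.31,0,0,0,0,1],[-0.22,0.27,0,0,0,0,1],[-0.23,0.22,0,0,0,0,1],[-0.24,0.18,0,0,0,0,1],[-0.26,0.13,0,0,0,0,1],[-0.25,0.11,0,0,0,0,1]])

```text
time_s: 11.1
position: [0.4764, -0.1589, 0.2125]
tcp_rot: [[1.0, -0.001, -0.0], [-0.001, -1.0, 0.001], [-0.0, -0.001, -1.0]]
force: [2.6, 4.6, 1.1]
opening: 0.009
```

```bash
python3 - <<'E'
from h import *
o=measure();r=o["r"]
im=np.clip(r["img"].astype(float)*1.5,0,255).astype(np.uint8);cv2.imwrite("pics/w6.png",im[:,:,::-1])
print(pusher(182))
rows,c=plan(182,362,7.5,o["s"]["position"])
for i in range(0,len(rows),12): print([[a,b,0,0,0,0,1] for a,b in rows[i:i+12]])
r=vision.capture("scene");zoom(r["img"],240,60,260,200,"s6.png",3)
E
```

```text
11.1 tcp [ 0.4764 -0.1589  0.2125] F [2.5866 4.641  1.133 ] {'h': array([ 0.474 , -0.1591,  0.2408]), 'hn': np.int64(163), 'th': np.float64(165.20370938499397), 'rad': np.float64(0.05220225854715068)}
[ 0.4773 -0.1589]
[[-0.22, 0.07, 0, 0, 0, 0, 1], [-0.25, 0.04, 0, 0, 0, 0, 1], [-0.24, 0.02, 0, 0, 0, 0, 1], [-0.22, 0.0, 0, 0, 0, 0, 1], [-0.21, -0.01, 0, 0, 0, 0, 1], [-0.22, -0.03, 0, 0, 0, 0, 1], [-0.24, -0.08, 0, 0, 0, 0, 1], [-0.25, -0.15, 0, 0, 0, 0, 1], [-0.25, -0.22, 0, 0, 0, 0, 1], [-0.21, -0.24, 0, 0, 0, 0, 1], [-0.16, -0.26, 0, 0, 0, 0, 1], [-0.14, -0.25, 0, 0, 0, 0, 1]]
[[-0.09, -0.26, 0, 0, 0, 0, 1], [-0.08, -0.25, 0, 0, 0, 0, 1], [-0.04, -0.24, 0, 0, 0, 0, 1], [-0.01, -0.27, 0, 0, 0, 0, 1], [0.05, -0.31, 0, 0, 0, 0, 1], [0.12, -0.31, 0, 0, 0, 0, 1], [0.19, -0.32, 0, 0, 0, 0, 1], [0.22, -0.26, 0, 0, 0, 0, 1], [0.23, -0.22, 0, 0, 0, 0, 1], [0.24, -0.18, 0, 0, 0, 0, 1], [0.26, -0.14, 0, 0, 0, 0, 1], [0.25, -0.1, 0, 0, 0, 0, 1]]
```

View pics/w6.png

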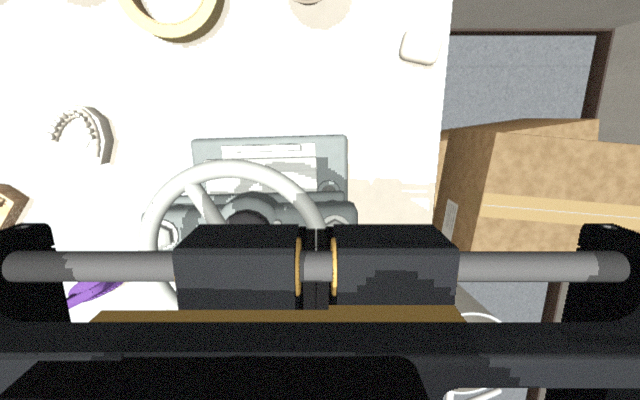

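View pics/s6.png

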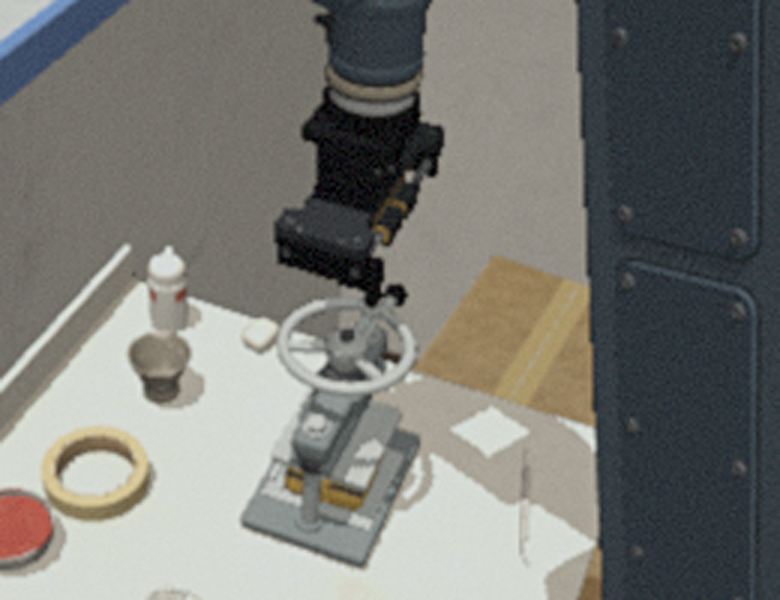

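Request:
send_rows(moves=[[-0.22,0.07,0,0,0,0,1],[-0.25,0.04,0,0,0,0,1],[-0.24,0.02,0,0,0,0,1],[-0.22,0,0,0,0,0,1],[-0.21,-0.01,0,0,0,0,1],[-0.22,-0.03,0,0,0,0,1]])

```text
time_s: 11.95
position: [0.4427, -0.1623, 0.2128]
tcp_rot: [[1.0, 0.0, 0.0], [0.0, -1.0, -0.002], [0.0, 0.002, -1.0]]
force: [2.3, -0.7, 0.6]
opening: 0.001
```

Request:
send_rows(moves=[[-0.24,-0.08,0,0,0,0,1],[-0.25,-0.15,0,0,0,0,1],[-0.25,-0.22,0,0,0,0,1],[-0.21,-0.24,0,0,0,0,1],[-0.16,-0.26,0,0,0,0,1],[-0.14,-0.25,0,0,0,0,1]])

```text
time_s: 12.7
position: [0.4115, -0.1311, 0.2126]
tcp_rot: [[1.0, 0.0, 0.0], [0.0, -1.0, -0.0], [0.0, 0.0, -1.0]]
force: [1.4, -1.8, 0.2]
opening: 0.006
```

```bash
python3 - <<'E'
from h import *
o=measure();r=o["r"]
im=np.clip(r["img"].astype(float)*1.5,0,255).astype(np.uint8);cv2.imwrite("pics/w7.png",im[:,:,::-1])
print(pusher(272))
rows,c=plan(272,347,7.5,o["s"]["position"])
for i in range(0,len(rows),12): print([[a,b,0,0,0,0,1] for a,b in rows[i:i+12]],c,pusher(347))
r=vision.capture("scene");zoom(r["img"],240,60,260,200,"s7.png",3)
E
```

```text
12.7 tcp [ 0.4115 -0.1311  0.2126] F [ 1.3809 -1.7721  0.2179] {'h': array([ 0.4218, -0.1313,  0.24  ]), 'hn': np.int64(115), 'th': np.float64(-120.2645462244398), 'rad': np.float64(0.04501711938886047)}
[ 0.4112 -0.1311]
[[-0.11, -0.26, 0, 0, 0, 0, 1], [-0.07, -0.25, 0, 0, 0, 0, 1], [-0.05, -0.24, 0, 0, 0, 0, 1], [-0.01, -0.27, 0, 0, 0, 0, 1], [0.05, -0.3, 0, 0, 0, 0, 1], [0.12, -0.32, 0, 0, 0, 0, 1], [0.19, -0.32, 0, 0, 0, 0, 1], [0.22, -0.26, 0, 0, 0, 0, 1], [0.23, -0.22, 0, 0, 0, 0, 1], [0.25, -0.18, 0, 0, 0, 0, 1]] [ 0.432  -0.0656] [ 0.432  -0.0657]
```

View pics/w7.png

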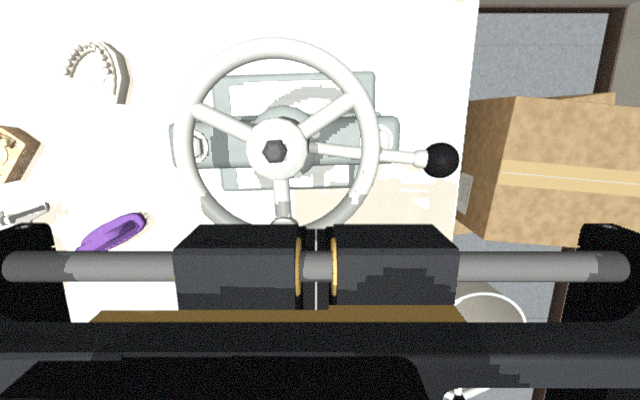

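View pics/s7.png

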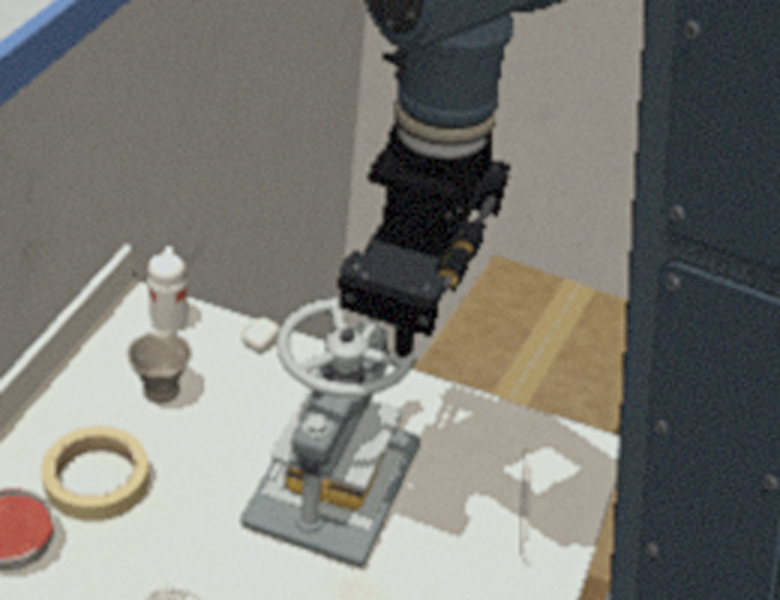

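Request:
send_rows(moves=[[-0.11,-0.26,0,0,0,0,1],[-0.07,-0.25,0,0,0,0,1],[-0.05,-0.24,0,0,0,0,1],[-0.01,-0.27,0,0,0,0,1],[0.05,-0.3,0,0,0,0,1],[0.12,-0.32,0,0,0,0,1],[0.19,-0.32,0,0,0,0,1],[0.22,-0.26,0,0,0,0,1],[0.23,-0.22,0,0,0,0,1],[0.25,-0.18,0,0,0,0,1],[0,0,0,0,0,0,1]])

```text
time_s: 14.18
position: [0.4325, -0.0652, 0.2123]
tcp_rot: [[1.0, 0.0, -0.0], [0.0, -1.0, 0.001], [-0.0, -0.001, -1.0]]
force: [-0.2, 0.6, -0.5]
opening: 0.003
```

```bash
python3 - <<'E'
from h import *
o=measure();r=o["r"]
im=np.clip(r["img"].astype(float)*1.5,0,255).astype(np.uint8);cv2.imwrite("pics/w8.png",im[:,:,::-1])
X=o["X"];g=r["img"].max(2)<70
for v in range(160,232,8): print(v,X[v,305:330:8].round(3).tolist())
E
```

```text
14.18 tcp [ 0.4325 -0.0652  0.2123] F [-0.2201  0.569  -0.4795] {'h': array([ 0.4508, -0.0624,  0.2421]), 'hn': np.int64(894), 'th': np.float64(-12.062377541394314), 'rad': np.float64(0.047278535393202634)}
160 [[0.5, -0.065, 0.375], [0.47, -0.063, 0.146], [0.47, -0.069, 0.147], [0.47, -0.075, 0.147]]
168 [[0.471, -0.059, 0.19], [0.464, -0.063, 0.147], [0.464, -0.069, 0.148], [0.464, -0.075, 0.147]]
176 [[0.466, -0.059, 0.189], [0.458, -0.063, 0.147], [0.458, -0.069, 0.146], [0.458, -0.075, 0.146]]
184 [[0.461, -0.059, 0.19], [0.461, -0.064, 0.187], [0.453, -0.069, 0.148], [0.452, -0.075, 0.147]]
192 [[0.46, -0.06, 0.206], [0.457, -0.064, 0.192], [0.457, -0.068, 0.191], [0.457, -0.073, 0.189]]
200 [[0.46, -0.06, 0.221], [0.46, -0.064, 0.22], [0.452, -0.068, 0.192], [0.451, -0.073, 0.187]]
208 [[0.459, -0.06, 0.233], [0.458, -0.064, 0.23], [0.456, -0.068, 0.22], [0.416, -0.078, 0.081]]
216 [[0.458, -0.061, 0.242], [0.458, -0.064, 0.242], [0.454, -0.068, 0.227], [0.383, -0.081, 0.001]]
224 [[0.455, -0.061, 0.242], [0.455, -0.064, 0.243], [0.454, -0.068, 0.241], [0.373, -0.081, 0.001]]
```

View pics/w8.png

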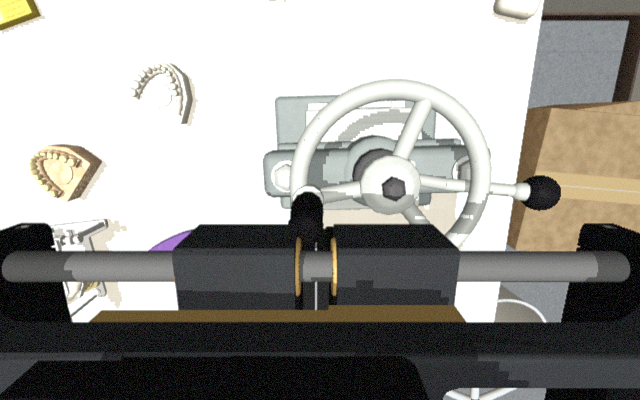

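Request:
send_rows(moves=[[0.12,-0.08,0,0,0,0,1],[0.12,-0.08,0,0,0,0,1],[0.12,0,0,0,0,0,1],[0,0,0,0,0,0,1]])

```text
time_s: 14.72
position: [0.4413, -0.0616, 0.2125]
tcp_rot: [[1.0, -0.0, 0.0], [-0.0, -1.0, 0.001], [0.0, -0.001, -1.0]]
force: [-1.7, 2.5, 0.3]
opening: 0.0
```

```bash
python3 - <<'E'
from h import *
o=measure();r=o["r"]
im=np.clip(r["img"].astype(float)*1.5,0,255).astype(np.uint8);cv2.imwrite("pics/w9.png",im[:,:,::-1])
X=o["X"]
for v in range(188,232,6): print(v,X[v,300:330:6].round(3).tolist())
E
```

```text
14.72 tcp [ 0.4413 -0.0616  0.2125] F [-1.6545  2.4976  0.2977] {'h': array([ 0.4591, -0.0609,  0.2421]), 'hn': np.int64(1009), 'th': np.float64(-1.9005961521779438), 'rad': np.float64(0.04775835116211098)}
188 [[0.468, -0.053, 0.19], [0.468, -0.056, 0.191], [0.468, -0.06, 0.193], [0.468, -0.063, 0.192], [0.458, -0.068, 0.146]]
194 [[0.465, -0.053, 0.192], [0.467, -0.056, 0.203], [0.468, -0.06, 0.207], [0.467, -0.063, 0.203], [0.465, -0.067, 0.193]]
200 [[0.465, -0.053, 0.206], [0.468, -0.057, 0.217], [0.468, -0.06, 0.219], [0.468, -0.063, 0.217], [0.465, -0.066, 0.208]]
206 [[0.465, -0.054, 0.22], [0.467, -0.057, 0.225], [0.467, -0.06, 0.227], [0.467, -0.063, 0.226], [0.465, -0.066, 0.22]]
212 [[0.465, -0.054, 0.228], [0.467, -0.057, 0.237], [0.468, -0.06, 0.239], [0.467, -0.063, 0.236], [0.465, -0.066, 0.229]]
218 [[0.465, -0.055, 0.239], [0.466, -0.058, 0.243], [0.466, -0.06, 0.242], [0.466, -0.063, 0.242], [0.465, -0.065, 0.239]]
224 [[0.463, -0.055, 0.242], [0.464, -0.058, 0.244], [0.464, -0.06, 0.244], [0.463, -0.063, 0.242], [0.463, -0.065, 0.242]]
230 [[0.461, -0.055, 0.243], [0.461, -0.058, 0.243], [0.461, -0.06, 0.243], [0.461, -0.063, 0.243], [0.461, -0.065, 0.242]]
```

View pics/w9.png

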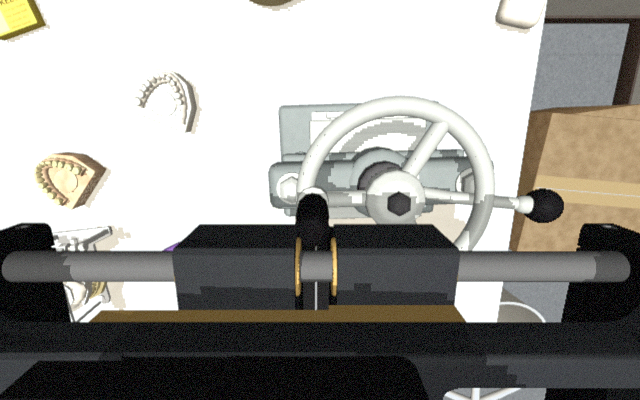

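Request:
send_rows(moves=[[-0.3,0,0,0,0,0,1],[-0.3,0,0,0,0,0,1],[0,0,-0.9,0,0,0,1],[0,0,-0.9,0,0,0,1],[0,0,-0.9,0,0,0,1],[0,0,-0.9,0,0,0,1],[0,0,-0.4,0,0,0,1],[0,0,0,0,0,0,1]])

```text
time_s: 15.78
position: [0.4263, -0.0622, 0.3129]
tcp_rot: [[1.0, -0.0, 0.002], [-0.0, -1.0, -0.001], [0.002, 0.001, -1.0]]
force: [-0.6, -0.0, 0.1]
opening: 0.004
```

```bash
python3 - <<'E'
from h import *
o=measure();r=o["r"];P=o["P"]
im=np.clip(r["img"].astype(float)*1.5,0,255).astype(np.uint8);cv2.imwrite("pics/w10.png",im[:,:,::-1])
g=r["img"].max(2)<70;X=o["X"]
n_,lab,st,ce=cv2.connectedComponentsWithStats(g[:215].astype(np.uint8))
for i in range(1,n_):
    if 100<st[i,4]<3000:
        x,y=ce[i];print(st[i],ce[i],X[int(y),int(x)].round(4),atz(r,ce[i],.241,P),atz(r,ce[i],.172,P))
E
```

```text
15.78 tcp [ 0.4263 -0.0622  0.3129] F [-0.6044 -0.0405  0.114 ] {'h': array([ 0.4605, -0.0598,  0.2422]), 'hn': np.int64(351), 'th': np.float64(-0.22862412816721278), 'rad': np.float64(0.04876376031983905)}
[ 495   21  124   80 1870] [582.9444  47.4551] [ 0.7295 -0.9984 -0.7594] [ 0.538  -0.2408  0.241 ] [ 0.5511 -0.2933  0.172 ]
[302 149  22  25 434] [312.4585 161.3018] [ 0.4623 -0.0599  0.2429] [ 0.4618 -0.0602  0.241 ] [ 0.4525 -0.0596  0.172 ]
[461 149  28  25 437] [473.8627 161.7872] [ 0.4539 -0.2063  0.1797] [ 0.4615 -0.1772  0.241 ] [ 0.4521 -0.211   0.172 ]
```

View pics/w10.png

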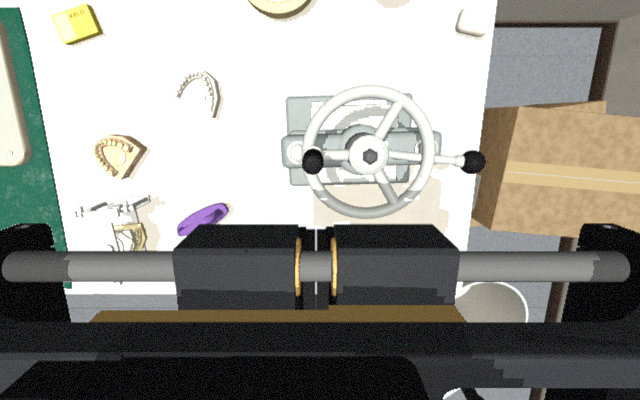

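Request:
send_rows(moves=[[0.38,0.84,0,0,0,0,1],[0.38,0.84,0,0,0,0,1],[0.38,0.84,0,0,0,0,1],[0.38,0.84,0,0,0,0,1],[0.38,0.84,0,0,0,0,1],[0.38,0.84,0,0,0,0,1],[0.38,0.84,0,0,0,0,1],[0,0,0.75,0,0,0,1],[0,0,0.75,0,0,0,1],[0,0,0,0,0,0,1]])

```text
time_s: 17.08
position: [0.492, -0.2091, 0.2737]
tcp_rot: [[1.0, -0.0, -0.003], [-0.0, -1.0, 0.002], [-0.003, -0.002, -1.0]]
force: [0.1, -0.4, 0.3]
opening: 0.005
```

Request:
send_rows(moves=[[0,0,0.75,0,0,0,1],[0,0,0.75,0,0,0,1],[0,0,0.75,0,0,0,1],[0,0,0.75,0,0,0,1],[0,0,0.75,0,0,0,1],[0,0,0.75,0,0,0,1],[0,0,0,0,0,0,1]])

```text
time_s: 17.95
position: [0.4926, -0.2091, 0.1622]
tcp_rot: [[1.0, 0.0, -0.001], [0.0, -1.0, 0.001], [-0.001, -0.001, -1.0]]
force: [0.2, 0.6, 0.5]
opening: 0.004
```

```bash
cat >> h.py <<'E'
def kpush(al):
    from scipy.optimize import brentq
    a=np.radians(al);k=HUB+.1015*np.array([np.cos(a),-np.sin(a)]);t=np.array([-np.sin(a),-np.cos(a)])
    d=brentq(lambda d:np.linalg.norm(np.maximum(np.abs(t*d)-[HX,HY],0))-.0115,.001,.06);return k-t*d
def kplan(a0,a1,n,cur):
    c=np.array(cur[:2],float);rows=[]
    for k in range(1,n+1):
        p=kpush(a0+(a1-a0)*k/n);dx,dy=np.round((p-c)/.025,2);c=c+np.array([dx,dy])*.025;rows.append([float(dx),float(-dy) or 0.0,0,0,0,0,1])
    return rows,c
E
python3 - <<'E'
from h import *
s=status.read_state();print(s["position"],s["force"],s["time_s"])
print(kpush(95),kpush(115),kpush(133),kpush(139))
print(kplan(91,115,7,s["position"]))
r=vision.capture("scene");zoom(r["img"],240,60,260,200,"s11.png",3)
r=vision.capture("wrist");im=np.clip(r["img"].astype(float)*1.5,0,255).astype(np.uint8);cv2.imwrite("pics/w11.png",im[:,:,::-1])
E
```

```text
[ 0.4926 -0.2091  0.1622] [0.2098 0.5839 0.5065] 17.95
[ 0.4732 -0.2123] [ 0.4391 -0.2111] [ 0.4121 -0.2025] [ 0.4033 -0.1976]
([[-0.74, 0.12, 0, 0, 0, 0, 1], [-0.24, 0.03, 0, 0, 0, 0, 1], [-0.24, 0.01, 0, 0, 0, 0, 1], [-0.23, 0.0, 0, 0, 0, 0, 1], [-0.24, -0.02, 0, 0, 0, 0, 1], [-0.23, -0.02, 0, 0, 0, 0, 1], [-0.22, -0.04, 0, 0, 0, 0, 1]], array([ 0.4391, -0.2111]))
```

View pics/s11.png

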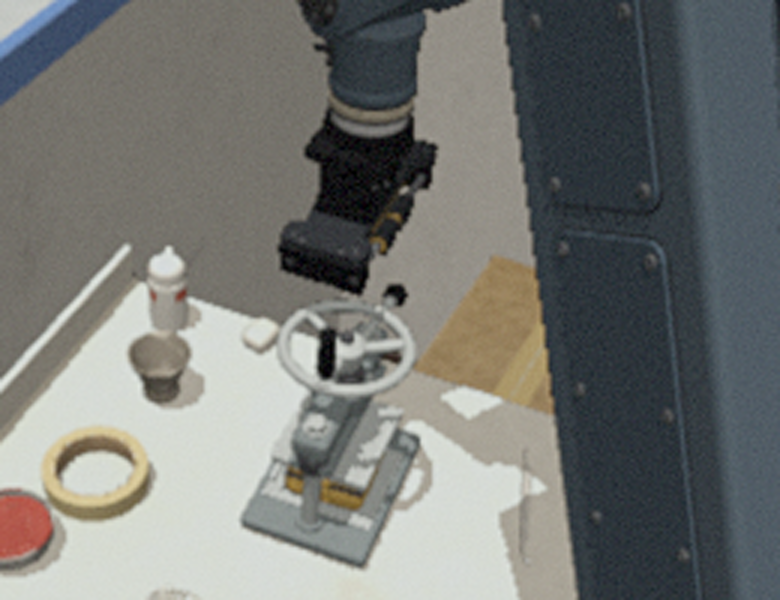

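View pics/w11.png

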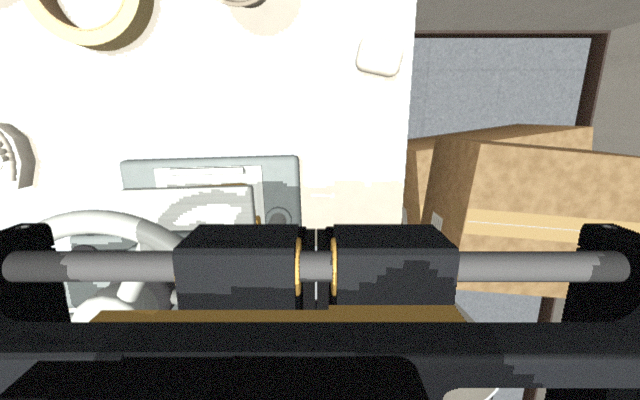

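Finger tip is clear behind the knob, and the handle is back at its start. Now I'll push the lock knob.

Request:
send_rows(moves=[[-0.37,0.06,0,0,0,0,1],[-0.37,0.06,0,0,0,0,1],[-0.24,0.03,0,0,0,0,1],[-0.24,0.01,0,0,0,0,1],[-0.23,0,0,0,0,0,1],[-0.24,-0.02,0,0,0,0,1],[-0.23,-0.02,0,0,0,0,1],[-0.22,-0.04,0,0,0,0,1]])

```text
time_s: 19.05
position: [0.4389, -0.211, 0.1625]
tcp_rot: [[1.0, -0.0, 0.0], [-0.0, -1.0, -0.0], [0.0, 0.0, -1.0]]
force: [1.1, 0.8, 0.2]
opening: 0.004
```

```bash
python3 - <<'E'
from h import *
s=status.read_state();print(s["position"],s["force"],s["time_s"])
print(kplan(115,131,5,s["position"]))
r=vision.capture("scene");zoom(r["img"],240,60,260,200,"s12.png",3)
E
```

```text
[ 0.4389 -0.211   0.1625] [1.1208 0.7789 0.1959] 19.05
([[-0.19, -0.04, 0, 0, 0, 0, 1], [-0.2, -0.05, 0, 0, 0, 0, 1], [-0.19, -0.06, 0, 0, 0, 0, 1], [-0.19, -0.06, 0, 0, 0, 0, 1], [-0.18, -0.08, 0, 0, 0, 0, 1]], array([ 0.4151, -0.2037]))
```

View pics/s12.png

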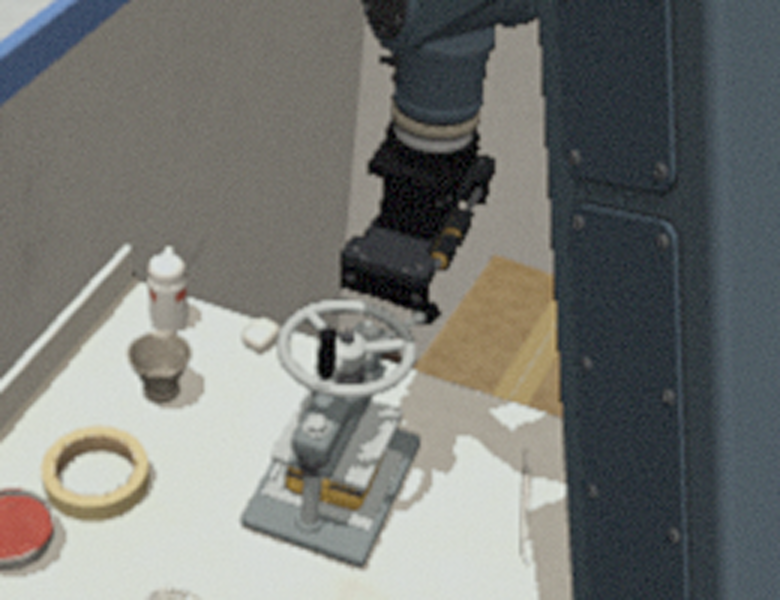

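Request:
send_rows(moves=[[-0.19,-0.04,0,0,0,0,1],[-0.2,-0.05,0,0,0,0,1],[-0.19,-0.06,0,0,0,0,1],[-0.19,-0.06,0,0,0,0,1],[-0.18,-0.08,0,0,0,0,1],[-0.09,-0.04,0,0,0,0,1],[0,0,0,0,0,0,1]])

```text
time_s: 19.98
position: [0.4128, -0.2026, 0.1625]
tcp_rot: [[1.0, 0.0, -0.001], [0.0, -1.0, 0.0], [-0.001, -0.0, -1.0]]
force: [0.3, -0.5, 0.8]
opening: 0.009
```

```bash
python3 - <<'E'
from h import *
s=status.read_state();print(s["position"],s["force"],s["time_s"])
print(kpush(133),kplan(133,141,6,s["position"]))
E
```

```text
[ 0.4128 -0.2026  0.1625] [ 0.2652 -0.4955  0.8474] 19.975
[ 0.4121 -0.2025] ([[-0.11, -0.05, 0, 0, 0, 0, 1], [-0.08, -0.04, 0, 0, 0, 0, 1], [-0.07, -0.04, 0, 0, 0, 0, 1], [-0.08, -0.05, 0, 0, 0, 0, 1], [-0.08, -0.05, 0, 0, 0, 0, 1], [-0.08, -0.05, 0, 0, 0, 0, 1]], array([ 0.4003, -0.1956]))
```

Now small steps to the stop, watching the force.

Request:
send_rows(moves=[[-0.08,-0.05,0,0,0,0,1],[-0.08,-0.05,0,0,0,0,1],[0,0,0,0,0,0,1]])

```text
time_s: 20.35
position: [0.4089, -0.2001, 0.1625]
tcp_rot: [[1.0, 0.0, -0.0], [0.0, -1.0, 0.0], [-0.0, -0.0, -1.0]]
force: [0.5, -0.6, -0.4]
opening: 0.003
```

Request:
send_rows(moves=[[-0.06,-0.04,0,0,0,0,1],[0,0,0,0,0,0,1]])

```text
time_s: 20.6
position: [0.4075, -0.1992, 0.1625]
tcp_rot: [[1.0, 0.0, -0.0], [0.0, -1.0, 0.0], [-0.0, -0.0, -1.0]]
force: [-0.1, 0.3, -0.1]
opening: 0.008
```

Request:
send_rows(moves=[[-0.04,-0.03,0,0,0,0,1],[0,0,0,0,0,0,1]])

```text
time_s: 20.85
position: [0.4066, -0.1984, 0.1625]
tcp_rot: [[1.0, -0.0, -0.0], [-0.0, -1.0, 0.0], [-0.0, -0.0, -1.0]]
force: [1.4, -0.0, -0.6]
opening: 0.005
```

Request:
send_rows(moves=[[-0.05,-0.03,0,0,0,0,1],[0,0,0,0,0,0,1]])

```text
time_s: 21.1
position: [0.4053, -0.1977, 0.1625]
tcp_rot: [[1.0, -0.0, -0.0], [-0.0, -1.0, 0.0], [-0.0, -0.0, -1.0]]
force: [1.0, -0.8, -0.2]
opening: 0.0
```

Request:
send_rows(moves=[[-0.05,-0.03,0,0,0,0,1],[0,0,0,0,0,0,1]])

```text
time_s: 21.35
position: [0.404, -0.1969, 0.1625]
tcp_rot: [[1.0, 0.0, -0.0], [0.0, -1.0, 0.0], [-0.0, -0.0, -1.0]]
force: [0.9, 0.4, 1.0]
opening: 0.003
```

Request:
send_rows(moves=[[-0.05,-0.03,0,0,0,0,1],[0,0,0,0,0,0,1]])

```text
time_s: 21.6
position: [0.4027, -0.1962, 0.1625]
tcp_rot: [[1.0, -0.0, -0.0], [-0.0, -1.0, 0.0], [-0.0, -0.0, -1.0]]
force: [0.6, -0.0, 0.2]
opening: 0.006
```

```bash
python3 - <<'E'
from h import *
s=status.read_state();print(s["position"],s["force"],s["time_s"])
r=vision.capture("scene");zoom(r["img"],240,60,260,200,"s13.png",3)
r=vision.capture("top");zoom(r["img"],240,140,260,200,"t13.png",3)
E
```

```text
[ 0.4027 -0.1962  0.1625] [ 0.5815 -0.005   0.2211] 21.6
```

View pics/s13.png

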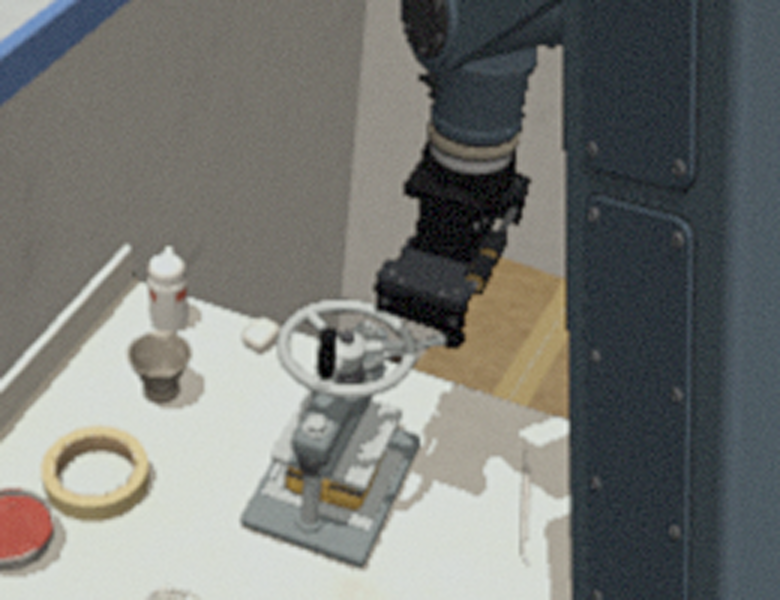

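View pics/t13.png

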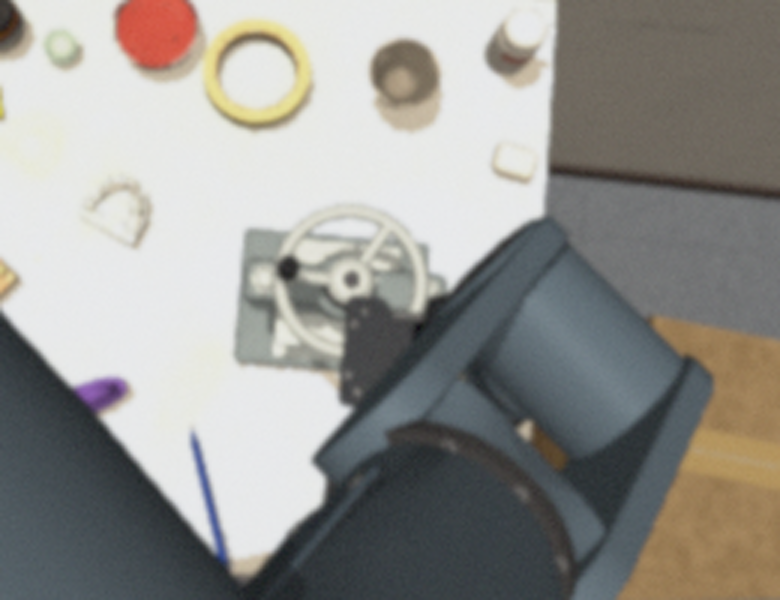

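Request:
send_rows(moves=[[-0.04,-0.03,0,0,0,0,1],[0,0,0,0,0,0,1]])

```text
time_s: 21.95
position: [0.4023, -0.1958, 0.1627]
tcp_rot: [[1.0, -0.0, 0.001], [-0.0, -1.0, -0.001], [0.001, 0.001, -1.0]]
force: [0.7, -1.7, -0.8]
opening: 0.006
```

Request:
send_rows(moves=[[-0.04,-0.03,0,0,0,0,1],[0,0,0,0,0,0,1]])

```text
time_s: 22.2
position: [0.402, -0.1956, 0.1628]
tcp_rot: [[1.0, -0.0, 0.003], [-0.0, -1.0, -0.002], [0.003, 0.002, -1.0]]
force: [4.7, -2.4, -2.1]
opening: 0.006
```

Request:
send_rows(moves=[[-0.04,-0.03,0,0,0,0,1],[0,0,0,0,0,0,1]])

```text
time_s: 22.45
position: [0.4018, -0.1956, 0.163]
tcp_rot: [[1.0, -0.0, 0.004], [-0.0, -1.0, -0.003], [0.004, 0.003, -1.0]]
force: [5.4, -3.2, -2.4]
opening: 0.004
```

Stop reached: about 6 N and the motion has stalled. I'll back off, rise and check.

Request:
send_rows(moves=[[0.4,0.4,0,0,0,0,1],[0.4,0.4,0,0,0,0,1],[0,0.4,-0.9,0,0,0,1],[0,0,-0.9,0,0,0,1],[0,0,-0.9,0,0,0,1],[0,0,-0.9,0,0,0,1],[0,0,-0.9,0,0,0,1],[0,0,-0.9,0,0,0,1],[0,0,-0.5,0,0,0,1],[-0.8,0,0,0,0,0,1],[-0.5,0,0,0,0,0,1],[0,0,0,0,0,0,1]])

```text
time_s: 23.95
position: [0.3856, -0.2234, 0.3092]
tcp_rot: [[1.0, -0.002, -0.002], [-0.002, -1.0, 0.002], [-0.002, -0.002, -1.0]]
force: [-0.8, -0.3, 0.7]
opening: 0.005
```

```bash
python3 - <<'E'
from h import *
o=measure();r=o["r"];P=o["P"]
im=np.clip(r["img"].astype(float)*1.5,0,255).astype(np.uint8);cv2.imwrite("pics/w14.png",im[:,:,::-1])
g=r["img"].max(2)<70;X=o["X"]
n_,lab,st,ce=cv2.connectedComponentsWithStats(g[:222].astype(np.uint8))
for i in range(1,n_):
    if 100<st[i,4]<3000:
        x,y=ce[i];print(st[i],ce[i],X[int(y),int(x)].round(4),atz(r,ce[i],.241,P),atz(r,ce[i],.172,P))
r=vision.capture("scene");cv2.imwrite("pics/s14.png",r["img"][:,:,::-1])
E
```

```text
23.95 tcp [ 0.3856 -0.2234  0.3092] F [-0.8128 -0.3272  0.6718] {'h': array([ 0.4597, -0.0614,  0.242 ]), 'hn': np.int64(426), 'th': np.float64(-1.1844180651616982), 'rad': np.float64(0.04717826726473045)}
[ 376    6  197   88 1946] [514.8746  27.5807] [ 0.7453 -0.9027 -0.755 ] [ 0.5079 -0.3521  0.241 ] [ 0.5242 -0.3905  0.172 ]
[199  90  16  37 308] [207.039  107.1461] [ 0.4606 -0.1239  0.1627] [ 0.4586 -0.1492  0.241 ] [ 0.4602 -0.1269  0.172 ]
[  67   95   57   23 1074] [ 94.5596 106.433 ] [ 0.4596 -0.0673  0.2341] [ 0.4592 -0.0722  0.241 ] [ 0.4609 -0.0269  0.172 ]
[256 178  23  22 385] [267.4182 188.6052] [ 0.3886 -0.1788  0.1809] [ 0.4015 -0.1884  0.241 ] [ 0.386  -0.1778  0.172 ]
```

View pics/w14.png

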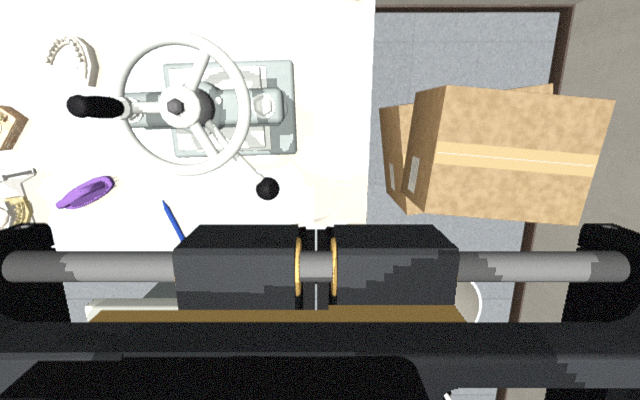

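View pics/s14.png

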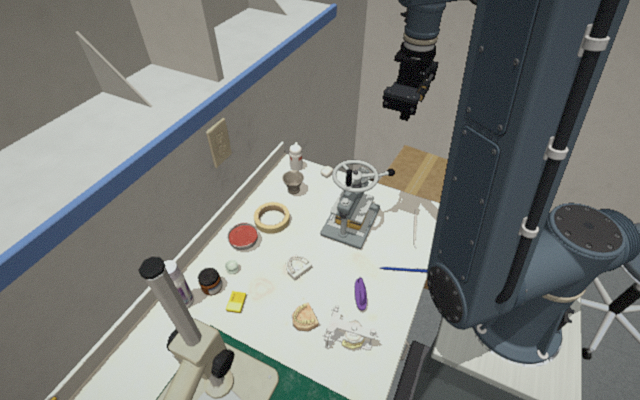

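```bash
python3 - <<'E'
from h import *
print(bot.hand_in());s=status.read_state();print(s["time_s"],s["force"])
E
```

```text
the job is handed in; nothing more can be done
None
the job is handed in; nothing more can be done
```

I turned the wheel one full turn clockwise with the shut fingers pushing its handle, then pushed the lock arm to its stop. I then lifted clear and handed in at about 24 s. The hand-in gave no verdict.

- **Wheel:** the handle is back within about 1–2 mm of its starting place. Its top reads about 5 mm lower, as one turn should give.
- **Lock arm:** the knob moved from about 95° to about 137° clockwise from ahead, which is about 0.79 rad of the 0.82 limit. At the stop the push stalled at about 6 N.
- **Forces:** the highest I read while pushing was about 7 N, at the lock stop, and about 5 N on the wheel handle. I only saw readings at the end of each move.
- **Surroundings:** the flask and bystanders look unmoved in the last scene picture. The robot is clear of everything.
- **Not measured:** I checked the flask and bystanders only by eye and did not measure how hard the platen presses on the flask. My automatic handle measurement sometimes picked up gripper pixels, so I relied on the handle's far edge and the clear-view pictures instead.

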